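# Turn the bin rail to its mark, lock it, and take the tack bins off for refilling

### The job

The steel tack bins hang on a swivelling bin rail that is turned away and clamped. With all bins still hanging, loosen the wing knob on top, swing the rail round by its black post until the pointer on the hub meets the brass index on the dial (do not shift the index), and screw the knob tight again. Then unhook every bin - raise its front until the toe under the bar is clear, then lift its hook off the bar - and stand them all upright on the floor of the plywood tray, leaving the card box, spool and beeswax near by where they are.

Things in the scene. Friction and masses are not known exactly. Their poses are not given: they have to be found in the camera images.
- rack_foot: Round dark steel foot (170 mm across, 14 mm high) bolted to the bench with a 34 mm column on it: carries the swivelling bin rail. Origin: centre of its underside, on the vertical swivel axis; z up. The whole rack stands 217 mm high
- rail (a joint): Swivel angle of the bin rail, rad; 0 at the start, grows clockwise seen from above, to 1.6. The rail frame's yaw is the foot's yaw + 0.65 - this value (at yaw 0 the rail's front and bins face the robot, -x). With the knob tight the hub is clamped by friction (about 1.2 Nm); loose, it turns with 0.2 Nm and stays where it is left
- pointer (a point): Tip of the dark raised pointer on top of the hub flange (flange 108 mm across, its top 158 mm over the bench), 52 mm in front of the swivel axis. Axes of the rail: -x is the rail's front (where the bins are), y along the bar, z up
- index_tip (a point): Tip of the small brass index on the dial just inside the pointer, 37.5 mm from the swivel axis. The rail is on the mark when pointer and index lie on one line from the axis: their x axes are then parallel. It stands at a different angle on each start and is not to be moved
- index (a joint): Angle of the brass index, rad: the value that joint rail has when the pointer is exactly on the index
- swing_grip (a point): Grip point on the black upright post (18 mm across, from 134 to 168 mm over the bench, this point at 150 mm) on the left end of the rail as one faces its front; at (-49, +205) mm in the rail's axes, 211 mm from the swivel axis. Grip it and carry it in an arc round the axis
- bar (a point): Middle of the top edge of the flat steel bar (340 mm long along y, 30 mm high, 4 mm thick) that the bins hang on, 145 mm over the bench, 73 mm in front of the swivel axis. The carrier bar stands 16 mm behind it. Axes as the pointer's
- clamp_knob (a joint): Turn of the wing knob, rad. 0 to 0.1 at the start: tight. It grows counterclockwise seen from above = loosening (right-hand thread); the friction washer under the dial is free from about 0.75 on; stop at 2.4. Below 0.2 counts as tight. Turning takes up to 0.5 Nm
- knob_grip (a point): Middle of the wing of the clamp knob, on the swivel axis, 201 mm over the bench: a bar 54 mm long (its x axis) by 13 mm thick (y) by 30 mm high; its yaw is the foot's yaw - 0.65 + the knob angle. Below it 14 mm of free height, then the index and the dial
- tray: Low plywood carrying tray, loose, 0.9 kg: 145 mm (x) by 375 mm (y), 24 mm high, floor 6 mm thick, walls 8 mm thick. Origin: centre of its underside
- bin_1: Grey steel hanging bin, open on top, 0.13 to 0.22 kg; three or all four of the four alike bins are present. Origin: centre of the underside, front at -x. 86 mm deep (x -45 to +41), 48 mm wide (y), 55 mm high; front wall 30 mm, sides full height from x = -9 to +41. Hangs near y = +126 mm on the bar, upright, its back to the bar
- bin_2: Bin like bin_1, near y = +42 mm on the bar. Behind each bin's back a 36 mm wide hook at the top goes over the bar: its underside (z = 52 mm) sits on the bar's top edge, its nib (x = 49.5 to 52.5 mm) reaches 8 mm down behind the bar with room to tilt some 30 degrees. A heel (x = 45 mm, z = 23 to 33 mm) bears on the bar's face
- bin_3: Bin like bin_1, near y = -42 mm on the bar. Each bin has a toe at its back (z = 16.5 to 19.5 mm, out to x = 49.5 mm) under the bar's lower edge with 2.5 mm of play, so it cannot be lifted straight off: with the front raised 10 degrees or more about the bar's top edge the toe is clear and the hook lifts off upward
- bin_4: Bin like bin_1, near y = -126 mm on the bar. Walls and floor are 2.5 mm thick; the few tacks lie fixed in it
- tacks_box: Closed card box, 73 x 113 x 39 mm, origin at the centre of its underside; a bystander
- thread_red: Wooden spool with red thread, 50 mm across, 60 mm high, origin at the centre of its underside; a bystander
- beeswax: Round brown cake of beeswax, 62 mm across, 22 mm high, origin at the centre of its underside; a bystander

How it is judged:
On the way, in this order (a step that is already met when the one before it is completed fails the run):
1. the wing knob is loosened (turned past 0.8) while all bins hang on the bar (value of joint clamp_knob above 0.8 rad and height (world z) of each of bin_1, bin_2, bin_3, bin_4 above 0.085 m), for 0.1 s.
2. the rail's pointer is brought to the brass index (within 0.07 rad), bins still hanging (angle between the x axis of pointer and the x axis of index_tip, either way round below 0.07 rad and height (world z) of each of bin_1, bin_2, bin_3, bin_4 above 0.085 m), for 0.2 s.
3. the knob is tight again (below 0.2) with the pointer on the index, bins still hanging (all of step 2 and value of joint clamp_knob below 0.2 rad), for 0.2 s.
At the end, for the whole second after the job is handed in: Every bin present stands upright (0.12 rad) and at rest on the tray's floor, its origin within 50 mm (tray x) and 165 mm (tray y) of the tray's middle and under 20 mm above its underside; the knob is below 0.2 rad; the rail is still, its pointer within 0.07 rad of the brass index (angle between the x axis of pointer and the x axis of index_tip, either way round below 0.07 rad and value of joint clamp_knob below 0.2 rad and velocity of joint rail between -0.05 and 0.05 rad/s and x of bin_1 in the frame of tray between -0.05 and 0.05 m and y of bin_1 in the frame of tray between -0.165 and 0.165 m and z of each of bin_1, bin_2, bin_3, bin_4 in the frame of tray below 0.02 m and angle between each of bin_1, bin_2, bin_3, bin_4's own z axis and vertical below 0.12 rad and linear speed of each of bin_1, bin_2, bin_3, bin_4 below 0.03 m/s and x of bin_2 in the frame of tray between -0.05 and 0.05 m and y of bin_2 in the frame of tray between -0.165 and 0.165 m and x of bin_3 in the frame of tray between -0.05 and 0.05 m and y of bin_3 in the frame of tray between -0.165 and 0.165 m and x of bin_4 in the frame of tray between -0.05 and 0.05 m and y of bin_4 in the frame of tray between -0.165 and 0.165 m); the robot touches nothing.
It fails at once if the box of tacks is pushed more than 30 mm from its place (distance of tacks_box from where it was at the start of the episode above 0.03 m).
It fails at once if the spool of red thread is pushed more than 30 mm from its place (distance of thread_red from where it was at the start of the episode above 0.03 m).
It fails at once if the cake of beeswax is pushed more than 30 mm from its place (distance of beeswax from where it was at the start of the episode above 0.03 m).
It fails at once if the brass index is shifted on its dial (distance of index_tip from where it was at the start of the episode above 0.007 m).
Of bin_1, bin_2, bin_3, bin_4 only 3 to 4 are there at a start; the rules pass over those that are not, and their reading is None.
At some moment in a run one of tray may be knocked a few centimetres aside while the robot is not near it.
Once in a run the grip may slacken for a moment while it holds something.
It also fails if it takes over 192 s, if anything falls off the work surface, if the arm or the gripper's body presses on something with over 40 N, if the wrist force passes 120 N, or if a joint passes its speed limit or range.

### The arm

A 6-joint arm with a two-finger parallel gripper is mounted at the origin on the work surface; the furniture and walls round the work are solid. World frame = base frame: x ahead of the robot, y to its left, z up, the work surface at z = 0. Lengths are in m, angles in rad, forces in N, time in s.
With the tool pointing down it reaches from about 0.25 to 0.8 m from the base axis. Payload 3.9 kg.
Tool frame: the origin (TCP) lies between the finger pads; the fingertips stand r.finger_overhang ahead of it and the grasp point (between the pads) lies 3 mm ahead of it (r.finger_overhang is the distance from the TCP to the fingertips, in m); z points along the fingers, y is the direction in which the jaws open and shut (so a half turn about z gives the same grasp; the last joint's range is limited). The gripper opens to 85 mm and grips with 20 to 120 N. Pads are 22 mm wide; open, the fingers measure 114 mm over their backs; the gripper's body (76 mm by 85 mm) begins 54 mm behind the grasp point. The pads swing forward as they close: fully open they stand 13 mm farther back than shut.
Start: joints at [1.134, 0.26, -0.138, 1.173, 0, 1.571], TCP at [0.222, 0.476, 0.253] pointing down, gripper open.
Joint ranges: [-2.78, 2.78], [-0.83, 1.72], [-1.28, 1.37], [-1.9, 2.12], [-1.57, 1.48], [-3.14, 3.14]. Speed limits (rad/s): [2.57, 2.57, 3.14, 3.14, 3.14, 3.14].

### API

Orientations are given as a rotation vector (axis times angle).
In Python, from plant import status, viewer, r gives the robot as it stands. The module is installed in compiled form; this text tells all that it offers.
- The arm moves only by the tool arm_command, never from a script. Its argument "increments" is one flat list of numbers, 7 for each row, row after row: the turn, a rotation vector about the tool's x, y, z in degrees, then the shift along the tool's x, y, z in m, then the gripper's target within -1 to 1 (shut at 1, half-way at 0, fully open at -1). A call has 1 to 12 rows; each row is the pose to reach, as a shift and turn from the pose measured when the call began, along the tool's axes at that moment; what a row does not reach only later rows make up. A row lasts 1/10 s, in which the tool goes at most 50 mm and 8.59 degrees, less where a joint would pass 70% of its speed; a pose out of reach is approached as far as the arm can. A call with a gripper value outside its range is refused whole. The fingers move at their own pace and stop on an object; the grip force is fixed at half the most. Time passes only in rows, so rows that repeat a pose let the fingers close. It gives the time, the measured TCP pose, the force and the opening at its end, in the units of the state.
- status.get_state(): the state, without advancing time (a new reading comes with each control period).
- viewer.camera(name): name is "side" or "top" or "wrist"; returns a dict with "frame" (480x640x3 uint8, red, green, blue), "mtx" (3x3 intrinsics, pixels), "xyz" and "orientation" of the camera in the world. Camera axes: x right, y down, z forward; pixel columns grow to the right and rows downward; lengths in m; the calibration is good to about 2 mm. A picture is of the moment at which its call begins. There is no depth.
- r.finish_job(): hands the job in, once; it reports no verdict.
The state is a dict: "time": time; "qpos": joint angles; "qd": joint speeds; "joint_efforts": joint torques, N m; "position": TCP position; "eef_rot": TCP orientation; "force": force on the tool from outside, world axes, zero at the start; "torque": the same for the moment, N m; "grip_width": finger opening in m.
Only numpy, scipy, OpenCV 4.12 (cv2) and the standard library are available. Lean on these libraries where they do the work, as an engineer would, in place of code of your own. Each camera call takes 0.05 s, during which the arm holds its last target.

## Working session

There is one attempt and no reset: what is moved stays moved. The work goes in short steps, Python scripts to look and compute and a tool call to move; the robot and the scene stay as the last step left them, time stands still between calls to the robot, and variables do not carry over. Pictures are saved under pics/ and viewed, and the job is handed in when it is done.

Besides the shell and the picture viewer there is one more tool, called after ">>>" by a JSON object that holds its "api" and its "payload". arm_command: Moves the arm, as the interface text tells. Its arguments: {"type":"object","properties":{"increments":{"type":"array","items":{"type":"number"}}},"required":["increments"]}

```bash
ls; mkdir -p pics; python3 - <<'E'
from plant import status, viewer, r
import cv2
s=status.get_state(); print(s, r.finger_overhang)
for n in ["side","top","wrist"]:
    c=viewer.camera(n); cv2.imwrite(f"pics/{n}0.png",c["frame"][:,:,::-1]); print(n,c["mtx"],c["xyz"],c["orientation"])
E
```

```text
pics
{'time': 0.0, 'qpos': array([ 1.13398528e+00,  2.60670334e-01, -1.39385463e-01,  1.17269112e+00,
        2.38701275e-05,  1.57079924e+00]), 'qd': array([-0.0003896 ,  0.00202651, -0.00163284,  0.00060533, -0.00067981,
       -0.0013748 ]), 'joint_efforts': array([-1.17898699e-04, -4.05676961e+01,  2.53924763e+01,  1.89657183e-02,
        7.81148765e-05,  5.20931138e-06]), 'position': array([0.22182412, 0.47512623, 0.25246583]), 'eef_rot': array([-6.80606822e-01, -3.06652379e+00,  2.98263945e-03]), 'force': array([ 0.12742643, -0.83422276, -0.28640642]), 'torque': array([0.02193302, 0.03187712, 0.02957775]), 'grip_width': 0.085376764814968} 0.022
side [[542.05607563   0.         324.68167731]
 [  0.         542.05607563 232.56470345]
 [  0.           0.           1.        ]] [ 0.73079835 -0.97011135  0.99215938] [-2.3133326  -0.27343716  0.09900535]
top [[480.6755878    0.         322.42019747]
 [  0.         480.6755878  244.85911912]
 [  0.           0.           1.        ]] [ 0.11658916 -0.32193007  1.07055044] [-2.32562377  1.41798126 -0.34334601]
wrist [[406.17815096   0.         325.39402621]
 [  0.         406.17815096 241.06582417]
 [  0.           0.           1.        ]] [0.15651282 0.50668953 0.3732412 ] [2.43828836 1.5518584  0.22193963]
```

View pics/side0.png

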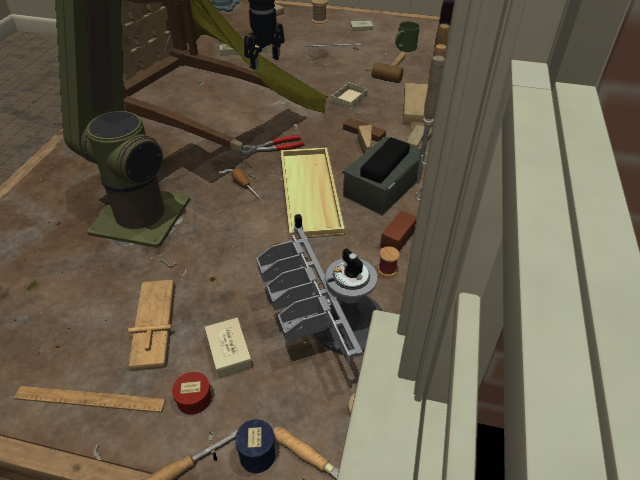

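View pics/top0.png

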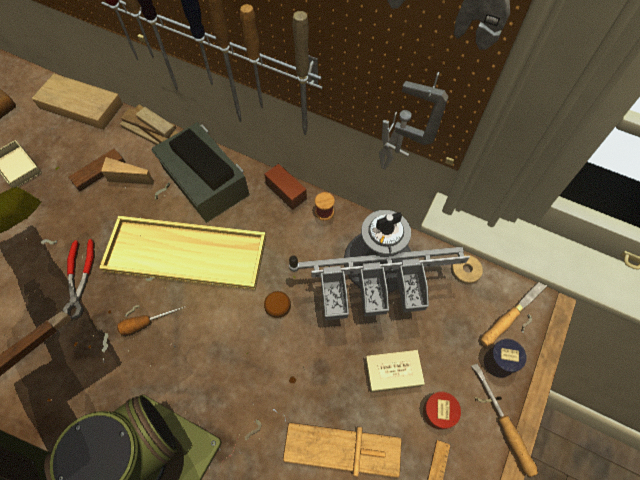

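View pics/wrist0.png

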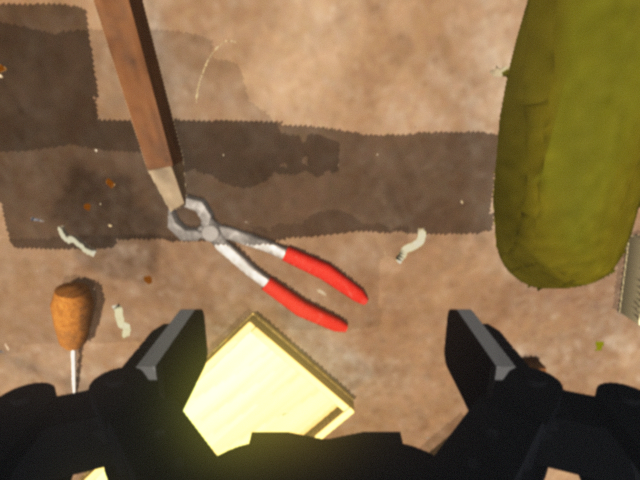

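```bash
cat > h.py <<'E'
from plant import status, viewer, r
import cv2, numpy as np
from scipy.spatial.transform import Rotation as R
def cam(n,save=None):
    c=viewer.camera(n); c["R"]=R.from_rotvec(c["orientation"]).as_matrix(); c["xyz"]=np.array(c["xyz"])
    if save: cv2.imwrite(f"pics/{save}.png",c["frame"][:,:,::-1])
    return c
def ray(c,uv):
    d=c["R"]@np.linalg.solve(c["mtx"],np.array([uv[0],uv[1],1.0])); return c["xyz"],d/np.linalg.norm(d)
def onz(c,uv,z):
    o,d=ray(c,uv); return o+d*(z-o[2])/d[2]
def proj(c,p):
    q=c["mtx"]@(c["R"].T@(np.array(p)-c["xyz"])); return q[:2]/q[2]
def tri(c1,u1,c2,u2):
    o1,d1=ray(c1,u1);o2,d2=ray(c2,u2)
    A=np.stack([d1,-d2],1); t=np.linalg.lstsq(A,o2-o1,rcond=None)[0]
    a=o1+t[0]*d1;b=o2+t[1]*d2; return (a+b)/2,np.linalg.norm(a-b)
def crop(c,x0,y0,w,h,s,name):
    f=c["frame"][y0:y0+h,x0:x0+w,::-1]; cv2.imwrite(f"pics/{name}.png",cv2.resize(f,None,fx=s,fy=s,interpolation=cv2.INTER_CUBIC))
E
python3 - <<'E'
from h import *
c=cam("top"); crop(c,270,190,210,150,3.8,"topz1")
np.set_printoptions(precision=4,suppress=True)
for n,uv,z in [("cornTL",(118,217),.024),("TR",(266,232),.024),("BR",(254,287),.024),("BL",(101,267),.024),("post",(293.5,263),.168),("knob",(389,222),.216),("barR",(466,250),.145),("spool",(324,200),.06),("wax",(277,303),.022),("box",(394,370),.039)]:
    print(n,onz(c,uv,z))
c=cam("side"); crop(c,240,200,170,170,3.5,"sidez1")
for n,uv,z in [("post",(298,217),.168),("spool",(390,254),.06),("tray",(281,150),.024),("t",(327,149),.024),("t",(343,233),.024),("t",(290,235),.024)]:
    print(n,onz(c,uv,z))
E
```

```text
cornTL [0.4235 0.4071 0.024 ]
TR [0.5568 0.056  0.024 ]
BR [0.4178 0.0073 0.024 ]
BL [0.2949 0.3568 0.024 ]
post [ 0.4594 -0.083   0.168 ]
knob [ 0.6114 -0.2247  0.216 ]
barR [ 0.6652 -0.3915  0.145 ]
spool [ 0.6853 -0.039   0.06  ]
wax [ 0.4087 -0.0594  0.022 ]
box [ 0.3871 -0.3591  0.039 ]
post [ 0.4725 -0.0816  0.168 ]
spool [ 0.6887 -0.0408  0.06  ]
tray [0.2946 0.3617 0.024 ]
t [0.4315 0.4021 0.024 ]
t [0.5572 0.0416 0.024 ]
t [0.4256 0.0011 0.024 ]
```

View pics/topz1.png

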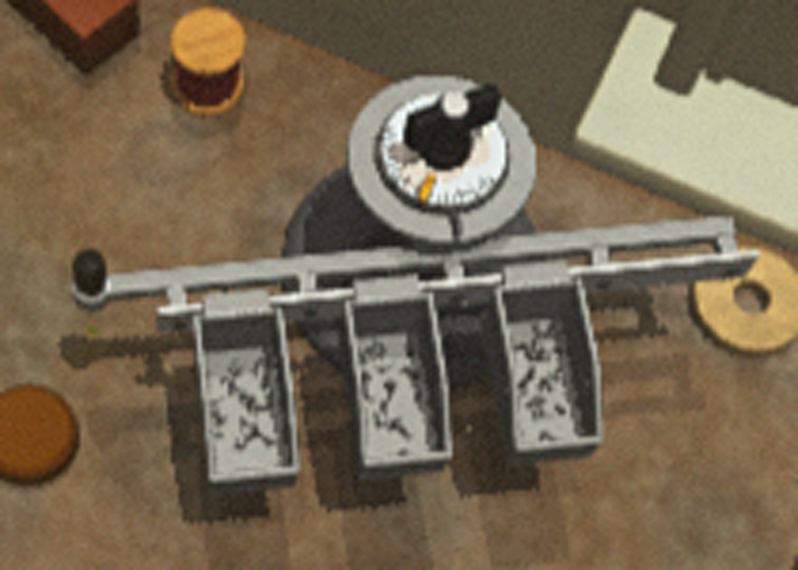

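View pics/sidez1.png

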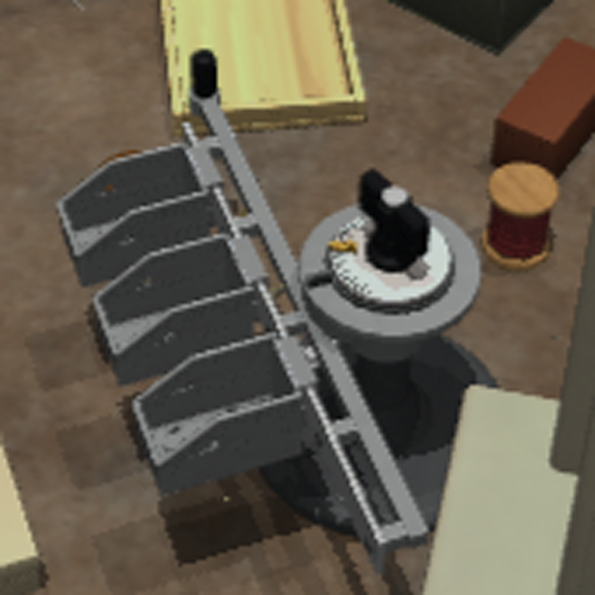

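```bash
python3 - <<'E'
from h import *
np.set_printoptions(precision=4,suppress=True)
t=cam("top"); s=cam("side")
T=lambda x,y:(270+(x+.5)/3.8-.5,190+(y+.5)/3.8-.5)
S=lambda x,y:(240+(x+.5)/3.5-.5,200+(y+.5)/3.5-.5)
print("cap",tri(t,T(456,103),s,S(397,196)))
print("post",tri(t,T(90,259),s,S(204,58)))
print("barR",tri(t,T(755,255),s,S(376,540)))
print("barL",tri(t,T(162,312),s,S(187,127)))
f0=onz(t,T(443,160),.158);f1=onz(s,S(391,275),.158);print("fl",f0,f1)
print("pointer",onz(t,T(456,237),.16),onz(s,S(305,283),.16))
print("index",onz(t,T(425,201),.165),onz(s,S(331,245),.165), tri(t,T(425,201),s,S(331,245)))
for uv in [(480,93),(430,130)]: pass
E
```

```text
cap (array([ 0.624 , -0.2203,  0.2166]), np.float64(0.0020322338017623523))
post (array([ 0.4708, -0.0762,  0.1653]), np.float64(5.612896120429059e-05))
barR (array([ 0.6521, -0.4011,  0.1455]), np.float64(0.0003730712328299251))
barL (array([ 0.4701, -0.1205,  0.143 ]), np.float64(0.0019334059914420043))
fl [ 0.6201 -0.2224  0.158 ] [ 0.6256 -0.2271  0.158 ]
pointer [ 0.5778 -0.2487  0.16  ] [ 0.5782 -0.2471  0.16  ]
index [ 0.5878 -0.2248  0.165 ] [ 0.5873 -0.2185  0.165 ] (array([ 0.587 , -0.2242,  0.1694]), np.float64(0.0033619894252850096))
```

```bash
cat >> h.py <<'E'
np.set_printoptions(precision=4,suppress=True)
def Rd(psi): 
    c,s=np.cos(psi),np.sin(psi); return np.array([[c,s,0],[s,-c,0],[0,0,-1.0]])
def inc(p,Rt,st=None):
    st=st or status.get_state(); R0=R.from_rotvec(st["eef_rot"]).as_matrix(); p0=np.array(st["position"])
    rv=np.degrees(R.from_matrix(R0.T@Rt).as_rotvec()); sh=R0.T@(np.array(p)-p0)
    print("inc",np.round(rv,2),np.round(sh,4),"rows rot %.1f lin %.1f"%(np.linalg.norm(rv)/8.59,np.linalg.norm(sh)/.05)); return rv,sh
def st():
    s=status.get_state(); Rt=R.from_rotvec(s["eef_rot"]).as_matrix()
    print("t",s["time"],"p",s["position"],"psi",np.arctan2(Rt[1,0],Rt[0,0]),"z",Rt[:,2],"q",s["qpos"],"F",s["force"],"w",s["grip_width"]); return s
E
python3 -c "
from h import *
inc((.60,-.21,.33),Rd(2.42))"
```

```text
inc [-0.02  0.   16.32] [-0.6325 -0.4614 -0.0767] rows rot 1.9 lin 15.7
```

>>> {"api": "arm_command", "payload": {"increments": [3, 0, 0, 0, 0, -0.04, -1, 0, 0, 5, -0.04, -0.03, -0.077, -1, 0, 0, 8, -0.08, -0.06, -0.077, -1, 0, 0, 16.3, -0.12, -0.09, -0.077, -1, 0, 0, 16.3, -0.16, -0.12, -0.077, -1, 0, 0, 16.3, -0.2, -0.146, -0.077, -1, 0, 0, 16.3, -0.24, -0.175, -0.077, -1, 0, 0, 16.3, -0.28, -0.204, -0.077, -1, 0, 0, 16.3, -0.32, -0.233, -0.077, -1, 0, 0, 16.3, -0.36, -0.263, -0.077, -1, 0, 0, 16.3, -0.4, -0.292, -0.077, -1, 0, 0, 16.3, -0.44, -0.321, -0.077, -1]}}

```text
time: 1.55
position: [0.4832, 0.0008, 0.3305]
eef_rot: [1.109, 2.939, 0.0]
force: [0.9, 1.5, 0.2]
grip_width: 0.0854
```

```bash
python3 -c "
from h import *
st();inc((.60,-.21,.33),Rd(2.42))"
```

```text
t 1.55 p [0.4832 0.0008 0.3305] psi 2.419947230504709 z [ 0.0005 -0.0002 -1.    ] q [ 0.0018  0.1653 -0.0619  1.343  -0.0002  0.7235] F [0.8975 1.4675 0.1898] w 0.08544233321359686
inc [ 0.01  0.03 -0.  ] [-0.227  -0.0811  0.0006] rows rot 0.0 lin 4.8
```

>>> {"api": "arm_command", "payload": {"increments": [0, 0, 0, -0.05, -0.018, 0, -1, 0, 0, 0, -0.09, -0.032, 0, -1, 0, 0, 0, -0.13, -0.046, 0, -1, 0, 0, 0, -0.17, -0.061, 0, -1, 0, 0, 0, -0.2, -0.072, 0, -1, 0, 0, 0, -0.227, -0.081, 0, -1, 0, 0, 0, -0.227, -0.081, 0, -1]}}

```text
time: 2.25
position: [0.6014, -0.2132, 0.329]
eef_rot: [1.114, 2.937, -0.001]
force: [0.6, 0.5, -0.4]
grip_width: 0.0854
```

```bash
python3 -c "
from h import *
st();c=cam('wrist','w1')
print([proj(c,p) for p in [(.623,-.222,.216),(.623,-.222,.158),(.5778,-.248,.16),(.587,-.222,.167)]])"
```

```text
t 2.25 p [ 0.6014 -0.2132  0.329 ] psi 2.4165245111504525 z [ 0.0001 -0.0009 -1.    ] q [-0.3403  0.4521  0.3472  1.4655 -0.0008  0.3848] F [ 0.559   0.456  -0.3667] w 0.0853970545738942
[array([337.3082, 280.8996]), array([335.2008, 251.8667]), array([268.4597, 231.3646]), array([302.3107, 219.9088])]
```

View pics/w1.png

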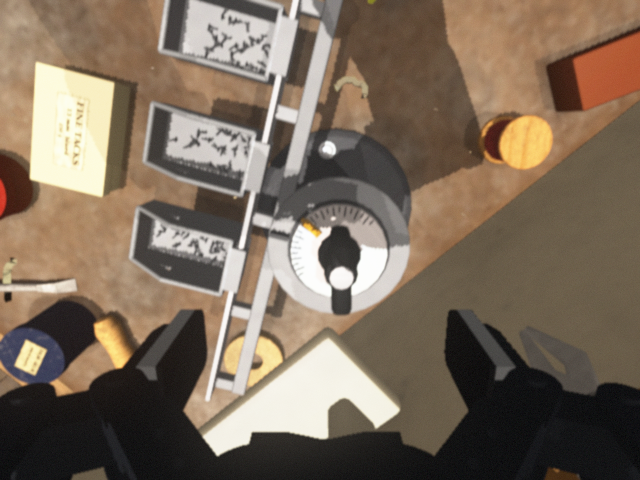

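```bash
python3 -c "
from h import *
c=cam('wrist'); crop(c,255,170,170,150,4.6,'w1z')"
```

```text
(no output)
```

View pics/w1z.png

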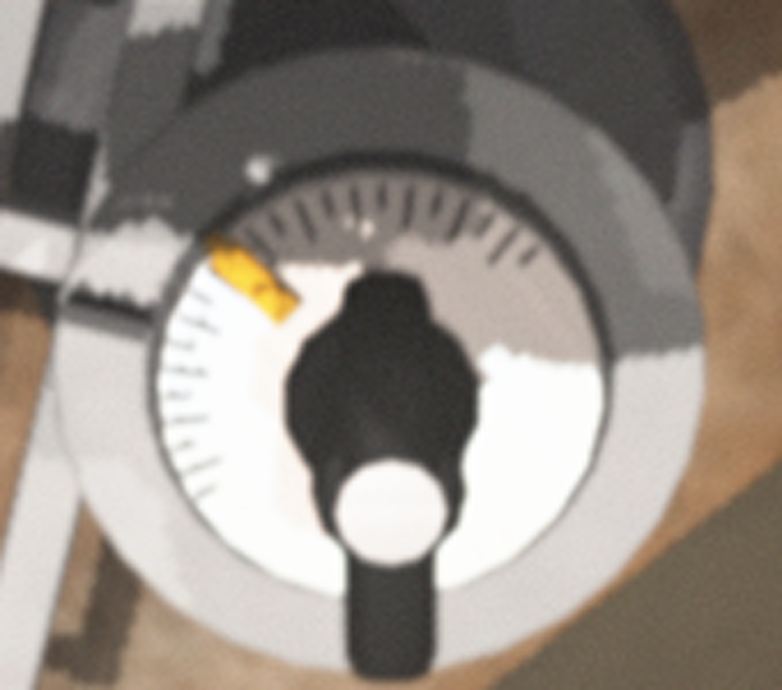

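```bash
cat > a.py <<'E'
from h import *
c=cam('wrist')
W=lambda x,y:(255+(x+.5)/4.6-.5,170+(y+.5)/4.6-.5)
# flange centre: fit circle on plane .158 through boundary points
pts=[(380,47),(703,360),(660,190),(150,125),(57,370),(90,500),(200,620),(300,660),(600,600),(690,450)]
P=np.array([onz(c,W(*p),.158)[:2] for p in pts])
A=np.c_[2*P,np.ones(len(P))]; s=np.linalg.lstsq(A,(P**2).sum(1),rcond=None)[0]; rad=np.sqrt(s[2]+s[0]**2+s[1]**2); print("axis",s[:2],rad, np.linalg.norm(P-s[:2],axis=1))
ax=s[:2]
for n,a,b,z in [("ptr",(67,300),(150,321),.160),("idx",(215,247),(290,308),.170)]:
    for q in (a,b):
        p=onz(c,W(*q),z)[:2]-ax; print(n,p,np.linalg.norm(p),"dir",np.arctan2(-p[1],-p[0]))
print("wing",onz(c,W(386,275),.216),onz(c,W(390,675),.216),"cap",onz(c,W(391,512),.217))
E
python3 a.py
```

```text
axis [ 0.622  -0.2171] 0.05386025182413323 [0.0535 0.0529 0.054  0.0552 0.0532 0.0535 0.0539 0.0536 0.0555 0.0533]
ptr [-0.0434 -0.0295] 0.05241032516657424 dir 0.5968124185743799
ptr [-0.0319 -0.0218] 0.038647280041695126 dir 0.5998831594548691
idx [-0.0355 -0.0035] 0.03566476760343169 dir 0.09877237132426943
idx [-0.0205 -0.0014] 0.020553398011552298 dir 0.06573813125811304
wing [ 0.5973 -0.1969  0.216 ] [ 0.6409 -0.2339  0.216 ] cap [ 0.6224 -0.2177  0.217 ]
```

```bash
python3 -c "
from h import *
inc((.6225,-.2185,.207),Rd(2.4375))"
```

```text
inc [ 0.01 -0.04 -1.01] [-0.0231  0.0083  0.1233] rows rot 0.1 lin 2.5
```

>>> {"api": "arm_command", "payload": {"increments": [0, 0, -1, -0.01, 0.004, 0.03, -1, 0, 0, -1, -0.023, 0.008, 0.05, -1, 0, 0, -1, -0.023, 0.008, 0.08, -1, 0, 0, -1, -0.023, 0.008, 0.11, -1, 0, 0, -1, -0.023, 0.008, 0.123, -1, 0, 0, -1, -0.023, 0.008, 0.123, -1, 0, 0, -1, -0.023, 0.008, 0.123, 0, 0, 0, -1, -0.023, 0.008, 0.123, 0.4, 0, 0, -1, -0.023, 0.008, 0.123, 0.4]}}

```text
time: 3.3
position: [0.623, -0.2187, 0.209]
eef_rot: [1.082, 2.947, 0.001]
force: [-0.3, -0.3, -0.5]
grip_width: 0.0441
```

```bash
python3 -c "
from h import *
st();c=cam('wrist','w2');cam('side','s2')"
```

```text
t 3.3 p [ 0.623  -0.2187  0.209 ] psi 2.4376304159741835 z [ 0.0024 -0.0003 -1.    ] q [-0.3378  0.512   0.1386  1.195   0.0005  0.3662] F [-0.2783 -0.2707 -0.5302] w 0.044080193500075464
```

View pics/w2.png

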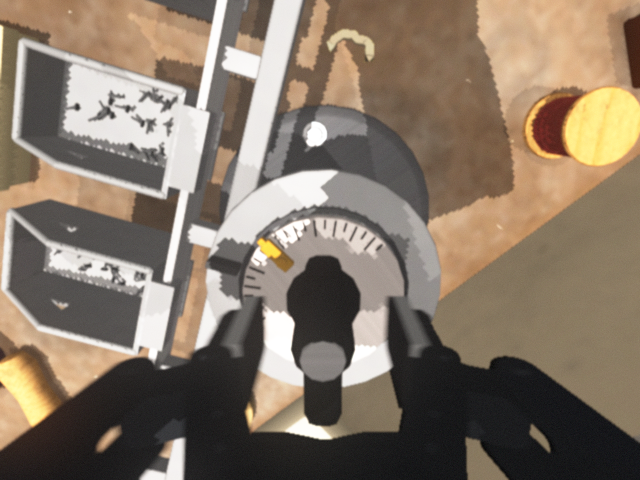

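>>> {"api": "arm_command", "payload": {"increments": [0, 0, 0, 0, 0, 0, 1, 0, 0, 0, 0, 0, 0, 1, 0, 0, 0, 0, 0, 0, 1, 0, 0, 0, 0, 0, 0, 1, 0, 0, -5, 0, 0, 0, 1, 0, 0, -12, 0, 0, 0, 1, 0, 0, -19, 0, 0, 0, 1, 0, 0, -26, 0, 0, 0, 1, 0, 0, -33, 0, 0, 0, 1, 0, 0, -40, 0, 0, 0, 1, 0, 0, -47, 0, 0, 0, 1, 0, 0, -54, 0, 0, 0, 1]}}

```text
time: 4.6
position: [0.6228, -0.2202, 0.2109]
eef_rot: [-0.377, 3.115, -0.005]
force: [-3.3, -2.5, 8.3]
grip_width: 0.0122
```

```bash
python3 -c "
from h import *
s=st();print(s['torque'])"
```

```text
t 4.6 p [ 0.6228 -0.2202  0.2109] psi -2.900431527478409 z [ 0.0038 -0.0026 -1.    ] q [-0.3393  0.5103  0.1405  1.1966 -0.0011 -0.5804] F [-3.3195 -2.5133  8.3135] w 0.012204964115950815
[ 0.0139  0.6235 -0.4079]
```

>>> {"api": "arm_command", "payload": {"increments": [0, 0, -6, 0, 0, 0, 1, 0, 0, -12, 0, 0, 0, 1, 0, 0, -12, 0, 0, 0, 1, 0, 0, -12, 0, 0, 0, 0.4, 0, 0, -12, 0, 0, 0, 0, 0, 0, -12, 0, 0, 0, -0.3, 0, 0, -12, 0, 0, 0, -0.3, 0, 0, -12, 0, 0, -0.04, -0.5, 0, 0, -12, 0, 0, -0.08, -1, 0, 0, -12, 0, 0, -0.12, -1]}}

```text
time: 5.6
position: [0.622, -0.2197, 0.3321]
eef_rot: [-0.701, 3.06, -0.005]
force: [1.0, -0.2, 0.2]
grip_width: 0.0854
```

```bash
python3 -c "
from h import *
s=st();cam('wrist','w3')"
```

```text
t 5.6 p [ 0.622  -0.2197  0.3321] psi -2.691381133808191 z [ 0.0033 -0.0024 -1.    ] q [-0.339   0.4938  0.4247  1.4978 -0.0012 -0.7892] F [ 1.0214 -0.1682  0.2418] w 0.0854088703692807
```

View pics/w3.png

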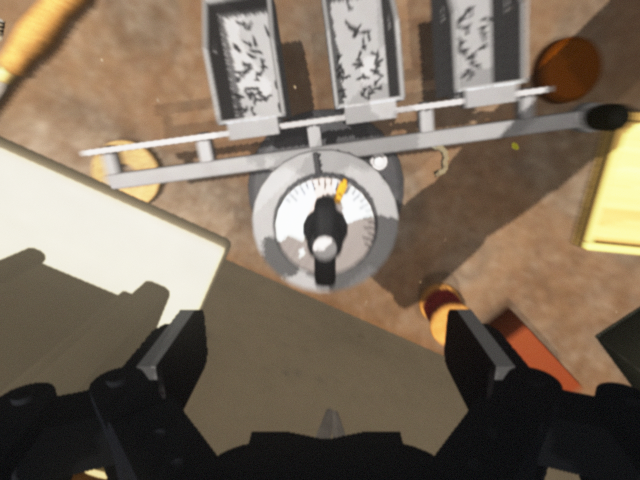

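```bash
python3 -c "
from h import *
c=cam('wrist'); crop(c,240,135,170,150,4.6,'w3z')"
```

```text
(no output)
```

View pics/w3z.png

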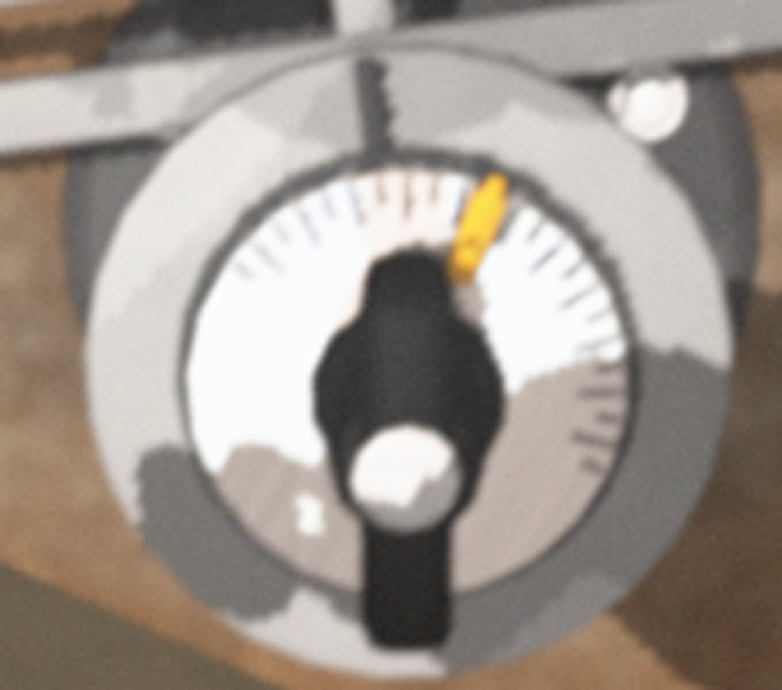

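```bash
cat > a.py <<'E'
from h import *
c=cam('wrist')
W=lambda x,y:(240+(x+.5)/4.6-.5,135+(y+.5)/4.6-.5)
pts=[(410,43),(87,360),(733,360),(410,677),(180,140),(640,590),(170,580)]
P=np.array([onz(c,W(*p),.158)[:2] for p in pts])
A=np.c_[2*P,np.ones(len(P))]; s=np.linalg.lstsq(A,(P**2).sum(1),rcond=None)[0]; rad=np.sqrt(s[2]+s[0]**2+s[1]**2); print("axis",s[:2],rad, np.linalg.norm(P-s[:2],axis=1))
ax=s[:2]
for n,a,b,z in [("ptr",(371,60),(379,152),.160),("idx",(497,176),(463,275),.167)]:
    q=[onz(c,W(*k),z)[:2] for k in (a,b)]; d=q[1]-q[0]
    print(n,"line",np.arctan2(d[1],d[0]),[ (np.linalg.norm(k-ax),np.arctan2(*(ax-k)[::-1])) for k in q])
print("cap",onz(c,W(404,480),.217))
d=tri(cam('top'),(293.7,257.9),cam('side'),(298,216.5));print(d)
print('post wrist', onz(c,(606,116),.168))
E
python3 a.py
```

```text
axis [ 0.6239 -0.2198] 0.05352218932792346 [0.0539 0.0532 0.0531 0.0531 0.0533 0.0539 0.054 ]
ptr line 0.534676871281933 [(np.float64(0.051794790594794575), np.float64(0.5676516966779975)), (np.float64(0.03755324236604733), np.float64(0.5801643867969792))]
idx line 0.1318902470057541 [(np.float64(0.03697049625720334), np.float64(0.07558451816660024)), (np.float64(0.02071159434405008), np.float64(0.031267086668589815))]
cap [ 0.6238 -0.2203  0.217 ]
(array([ 0.4711, -0.077 ,  0.1651]), np.float64(0.00019556401078059364))
post wrist [ 0.4765 -0.0827  0.168 ]
```

```bash
python3 -c "
from h import *
inc((.471,-.0755,.30),Rd(2.379));inc((.471,-.0755,.162),Rd(2.379))"
```

```text
inc [-0.12  0.26 69.5 ] [0.0735 0.1959 0.0297] rows rot 8.1 lin 4.2
inc [-0.12  0.26 69.5 ] [0.0738 0.1965 0.1677] rows rot 8.1 lin 5.4
```

>>> {"api": "arm_command", "payload": {"increments": [0, 0, 8, 0.008, 0.02, 0, -1, 0, 0, 16, 0.016, 0.044, 0, -1, 0, 0, 24, 0.025, 0.065, 0, -1, 0, 0, 32, 0.035, 0.09, 0, -1, 0, 0, 40, 0.044, 0.115, 0, -1, 0, 0, 48, 0.052, 0.14, 0, -1, 0, 0, 56, 0.06, 0.16, 0, -1, 0, 0, 64, 0.07, 0.18, 0.01, -1, 0, 0, 69.5, 0.074, 0.196, 0.03, -1, 0, 0, 69.5, 0.074, 0.196, 0.06, -1, 0, 0, 69.5, 0.074, 0.196, 0.08, -1, 0, 0, 69.5, 0.074, 0.196, 0.08, -1]}}

```text
time: 7.05
position: [0.4671, -0.0751, 0.2454]
eef_rot: [-1.167, -2.912, 0.005]
force: [-0.3, 0.4, 0.3]
grip_width: 0.0852
```

```bash
python3 -c "
from h import *
st();cam('wrist','w4');inc((.471,-.0755,.162),Rd(2.379))"
```

```text
t 7.05 p [ 0.4671 -0.0751  0.2454] psi 2.3791544939473814 z [-0.0052 -0.0012 -1.    ] q [-0.1581  0.1789 -0.2667  1.1302 -0.002   0.6043] F [-0.2682  0.4148  0.3161] w 0.08515401741231676
inc [-0.15 -0.02  0.  ] [-0.0019  0.0019  0.0853] rows rot 0.0 lin 1.7
```

View pics/w4.png

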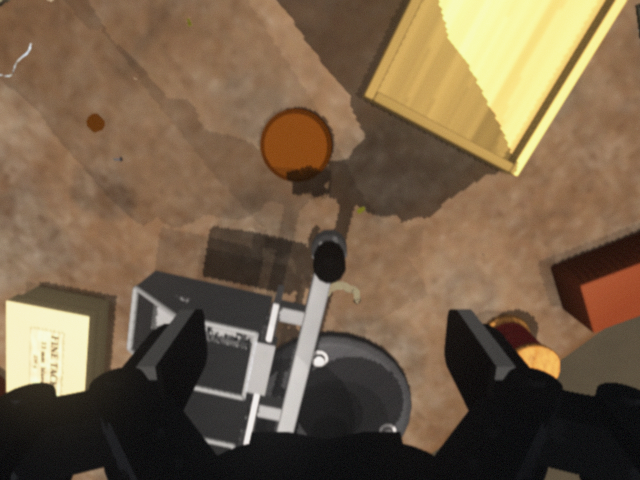

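```bash
python3 -c "
from h import *
c=cam('wrist')
print(proj(c,(.471,-.075,.168)),onz(c,(329,266),.168))"
```

```text
[328.8036 269.0204] [ 0.4699 -0.0738  0.168 ]
```

>>> {"api": "arm_command", "payload": {"increments": [0, 0, 0, -0.002, 0.002, 0.03, -1, 0, 0, 0, -0.002, 0.002, 0.06, -1, 0, 0, 0, -0.002, 0.002, 0.084, -1, 0, 0, 0, -0.002, 0.002, 0.084, 0, 0, 0, 0, -0.002, 0.002, 0.084, 0.5, 0, 0, 0, -0.002, 0.002, 0.084, 1, 0, 0, 0, -0.002, 0.002, 0.084, 1, 0, 0, 0, -0.002, 0.002, 0.084, 1, 0, 0, 0, -0.002, 0.002, 0.084, 1]}}

```text
time: 8.05
position: [0.4737, -0.076, 0.1663]
eef_rot: [1.168, 2.912, -0.002]
force: [-1.3, 1.0, 5.8]
grip_width: 0.0161
```

```bash
cat > arc.py <<'E'
from h import *
import sys
ax=np.array([.6235,-.2195]); s=st(); p=s["position"][:2]-ax; print("rad",np.linalg.norm(p),np.arctan2(p[1],p[0]))
tot=float(sys.argv[1]); n=int(sys.argv[2]); R0=R.from_rotvec(s["eef_rot"]).as_matrix()
ps=np.arctan2(R0[1,0],R0[0,0])
for k in range(1,n+1):
    a=-tot*k/n; q=R.from_rotvec([0,0,a]).as_matrix()[:2,:2]@p+ax
    sh=R0.T@(np.array([*q,s["position"][2]])-s["position"]); print(np.round(np.degrees(-a),1),np.round(sh,3))
E
python3 arc.py 0.49 11
```

```text
t 8.05 p [ 0.4737 -0.076   0.1663] psi 2.378857372480182 z [ 0.0038 -0.0028 -1.    ] q [-0.1577  0.2374 -0.4085  0.9206 -0.0022  0.605 ] F [-1.257   0.9904  5.8143] w 0.016095991305998855
rad 0.2074440522479008 2.3776825989153956
2.6 [-0.     0.009  0.   ]
5.1 [-0.001  0.018  0.   ]
7.7 [-0.002  0.028  0.   ]
10.2 [-0.003  0.037  0.   ]
12.8 [-0.005  0.046  0.   ]
15.3 [-0.007  0.055  0.   ]
17.9 [-0.01   0.064  0.   ]
20.4 [-0.013  0.072  0.   ]
23.0 [-0.017  0.081  0.   ]
25.5 [-0.02   0.089  0.   ]
28.1 [-0.025  0.098  0.   ]
```

>>> {"api": "arm_command", "payload": {"increments": [0, 0, 1.3, 0, 0.005, 0, 1, 0, 0, 2.6, 0, 0.009, 0, 1, 0, 0, 5.1, -0.001, 0.018, 0, 1, 0, 0, 7.7, -0.002, 0.028, 0, 1, 0, 0, 10.2, -0.003, 0.037, 0, 1, 0, 0, 12.8, -0.005, 0.046, 0, 1, 0, 0, 15.3, -0.007, 0.055, 0, 1, 0, 0, 17.9, -0.01, 0.064, 0, 1, 0, 0, 20.4, -0.013, 0.072, 0, 1, 0, 0, 23, -0.017, 0.081, 0, 1, 0, 0, 24.2, -0.019, 0.085, 0, 1, 0, 0, 24.2, -0.019, 0.085, 0, 1]}}

```text
time: 9.25
position: [0.5466, -0.0271, 0.1664]
eef_rot: [1.751, 2.603, 0.001]
force: [0.2, 0.1, -1.1]
grip_width: 0.0159
```

```bash
python3 -c "
from h import *
st();cam('wrist','w5');c=cam('top');crop(c,270,190,210,150,3.8,'t5');c=cam('side');crop(c,240,200,170,170,3.5,'s5')"
```

```text
t 9.25 p [ 0.5466 -0.0271  0.1664] psi 1.9570952776882629 z [ 0.0039 -0.002  -1.    ] q [-0.0485  0.3456 -0.2496  0.9715 -0.0018  1.1359] F [ 0.1678  0.0646 -1.0669] w 0.015915064296119465
```

View pics/t5.png

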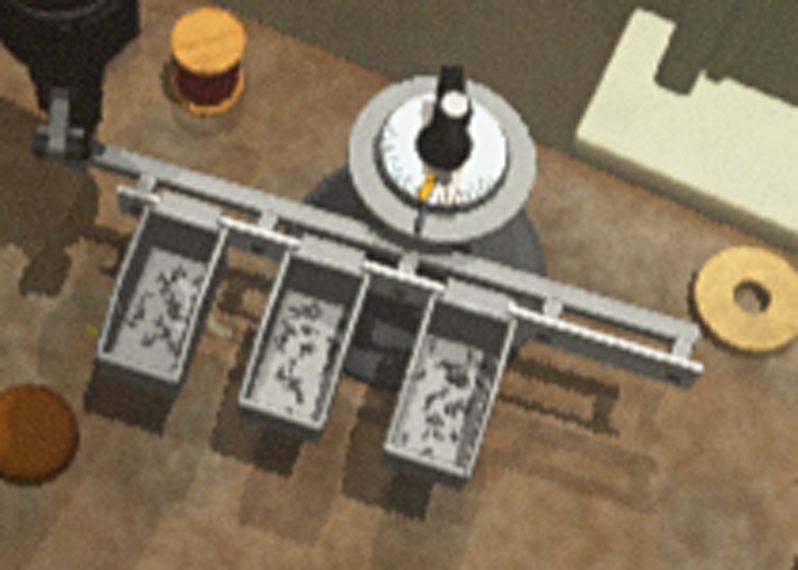

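View pics/s5.png

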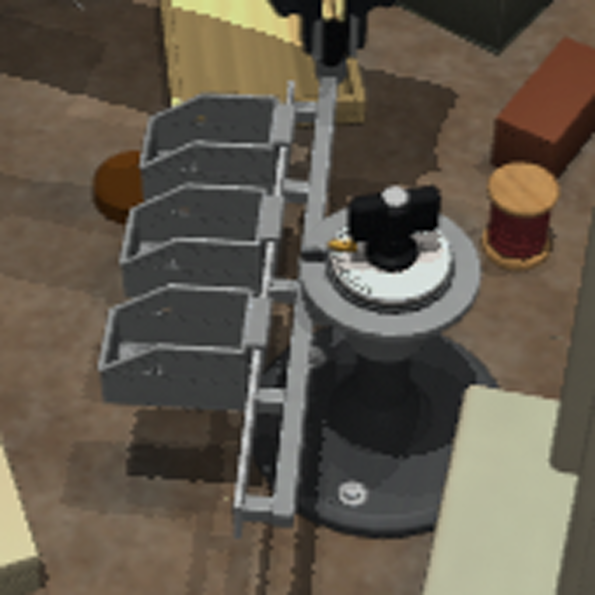

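```bash
cat > b.py <<'E'
from h import *
ax=np.array([.6235,-.2195])
t=cam("top"); s=cam("side")
T=lambda x,y:(270+(x+.5)/3.8-.5,190+(y+.5)/3.8-.5)
S=lambda x,y:(240+(x+.5)/3.5-.5,200+(y+.5)/3.5-.5)
for nm,p,z in [("ptrT",onz(t,T(417,234),.16),0),("ptrS",onz(s,S(303,253),.16),0),("idxT",onz(t,T(424,200),.167),0),("idxS",onz(s,S(332,241),.167),0),("barL",tri(t,T(120,189),s,S(291,82))[0],0),("barR",tri(t,T(702,368),s,S(238,527))[0],0)]:
    d=ax-p[:2]; print(nm,p,np.linalg.norm(d),np.arctan2(d[1],d[0]))
E
python3 b.py
python3 -c "
from h import *
c=cam('wrist'); cv2.imwrite('pics/w5.png',c['frame'][:,:,::-1])"
```

```text
ptrT [ 0.5696 -0.2287  0.16  ] 0.05471300549277679 0.16864799670841965
ptrS [ 0.5717 -0.2243  0.16  ] 0.05202946246398281 0.09151182302098705
idxT [ 0.5871 -0.2242  0.167 ] 0.03670326328155516 0.12955295470518777
idxS [ 0.5875 -0.217   0.167 ] 0.03604469363798746 -0.06814876055723952
barL [ 0.5261 -0.0641  0.1449] 0.18343994869142294 -1.010797345493725
barR [ 0.5786 -0.4005  0.1329] 0.18647362049554775 1.3274962907276142
```

View pics/w5.png

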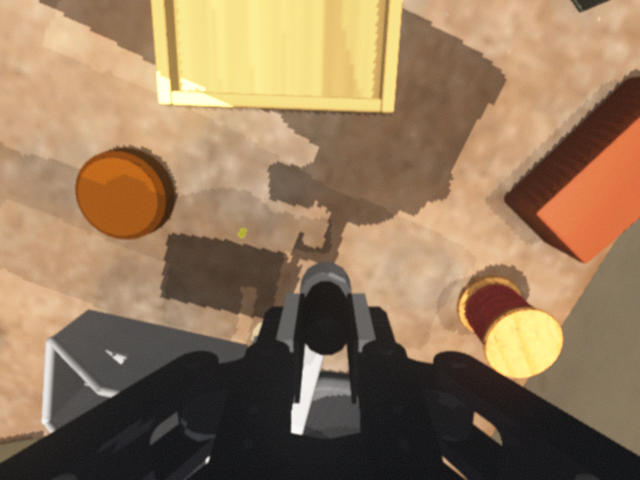

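```bash
python3 arc.py 0.08 2; python3 arc.py 0.08 2|tail -1; python3 - <<'E'
E
```

```text
t 9.55 p [ 0.5458 -0.0274  0.1664] psi 1.9568383165248822 z [ 0.0036 -0.0021 -1.    ] q [-0.0492  0.3446 -0.2512  0.9713 -0.0019  1.1356] F [ 0.8261  2.1461 -3.401 ] w 0.015985832178585093
rad 0.2071739014673473 1.955067283634392
2.3 [-0.     0.008  0.   ]
4.6 [-0.001  0.017  0.   ]
4.6 [-0.001  0.017  0.   ]
```

>>> {"api": "arm_command", "payload": {"increments": [0, 0, 1.2, 0, 0.004, 0, 1, 0, 0, 2.3, 0, 0.008, 0, 1, 0, 0, 3.5, -0.001, 0.013, 0, 1, 0, 0, 4.6, -0.001, 0.017, 0, 1, 0, 0, 4.6, -0.001, 0.017, 0, 1, 0, 0, 4.6, -0.001, 0.017, 0, 0.6, 0, 0, 4.6, -0.001, 0.017, 0, 0.2, 0, 0, 4.6, -0.001, 0.017, 0, -0.2, 0, 0, 4.6, -0.001, 0.017, -0.02, -0.2, 0, 0, 4.6, -0.001, 0.017, -0.06, -0.5, 0, 0, 4.6, -0.001, 0.017, -0.1, -1, 0, 0, 4.6, -0.001, 0.017, -0.14, -1]}}

```text
time: 10.75
position: [0.5615, -0.0221, 0.3085]
eef_rot: [1.854, 2.529, 0.001]
force: [0.8, -0.2, 0.7]
grip_width: 0.0856
```

```bash
python3 -c "
from h import *
st();inc((.6235,-.2195,.33),Rd(3.592))"
```

```text
t 10.75 p [ 0.5615 -0.0221  0.3085] psi 1.8761736154008957 z [ 0.0048 -0.0029 -1.    ] q [-0.038   0.3053  0.069   1.3296 -0.0027  1.2274] F [ 0.8048 -0.2233  0.7083] w 0.08556620660996038
inc [ -0.05   0.36 -98.31] [-0.207  -0.0001 -0.0207] rows rot 11.4 lin 4.2
```

>>> {"api": "arm_command", "payload": {"increments": [0, 0, -8.2, -0.02, 0, -0.02, -1, 0, 0, -16.4, -0.04, 0, -0.02, -1, 0, 0, -24.6, -0.06, 0, -0.02, -1, 0, 0, -32.8, -0.08, 0, -0.02, -1, 0, 0, -41, -0.1, 0, -0.02, -1, 0, 0, -49, -0.12, 0, -0.02, -1, 0, 0, -57, -0.14, 0, -0.02, -1, 0, 0, -65, -0.16, 0, -0.02, -1, 0, 0, -73.5, -0.18, 0, -0.02, -1, 0, 0, -82, -0.2, 0, -0.02, -1, 0, 0, -90, -0.207, 0, -0.02, -1, 0, 0, -98.3, -0.207, 0, -0.02, -1]}}

```text
time: 11.95
position: [0.624, -0.2215, 0.3294]
eef_rot: [-0.706, 3.056, -0.009]
force: [-0.2, -0.4, 0.4]
grip_width: 0.0857
```

```bash
python3 -c "
from h import *
st();c=cam('wrist','w6');crop(c,240,120,170,150,4.6,'w6z')"
```

```text
t 11.95 p [ 0.624  -0.2215  0.3294] psi -2.6874068294351834 z [ 0.0057 -0.0043 -1.    ] q [-0.3401  0.4959  0.4212  1.4893 -0.0021 -0.7943] F [-0.1639 -0.3549  0.4167] w 0.08573937071884952
```

View pics/w6z.png

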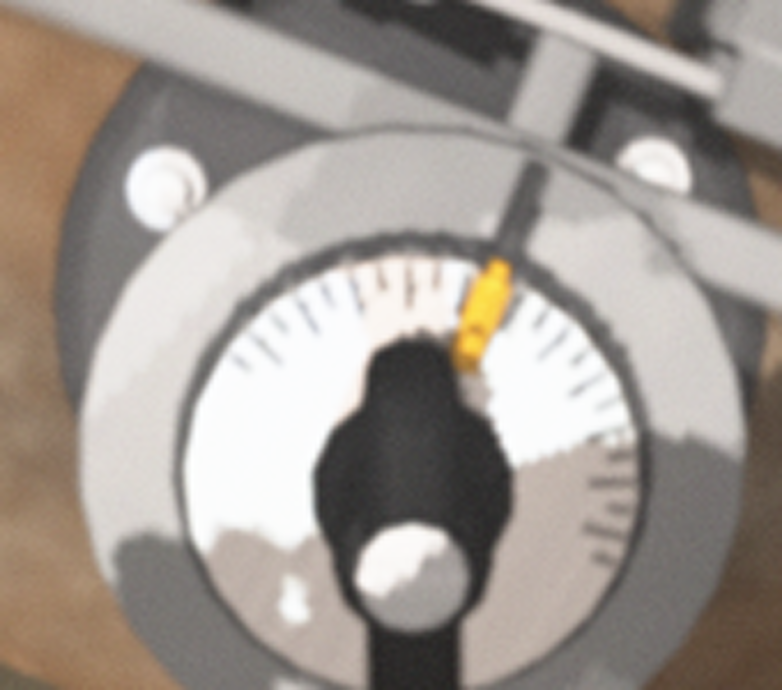

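View pics/w6.png

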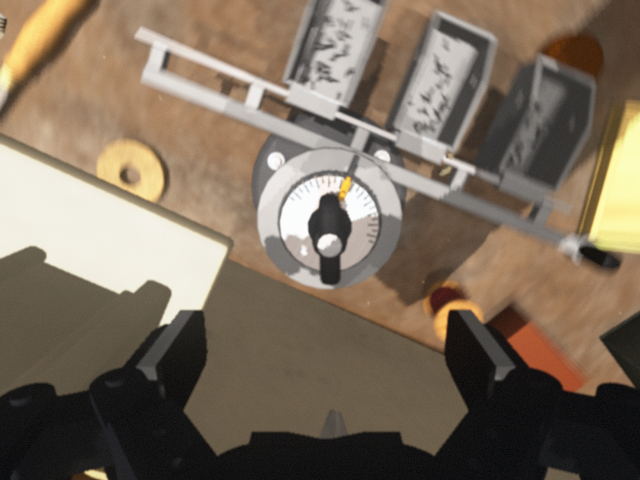

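```bash
cat > a.py <<'E'
from h import *
c=cam('wrist')
W=lambda x,y:(240+(x+.5)/4.6-.5,120+(y+.5)/4.6-.5)
pts=[(410,124),(80,450),(745,450),(180,195),(640,200)]
P=np.array([onz(c,W(*p),.158)[:2] for p in pts])
A=np.c_[2*P,np.ones(len(P))]; s=np.linalg.lstsq(A,(P**2).sum(1),rcond=None)[0]; rad=np.sqrt(s[2]+s[0]**2+s[1]**2); print("axis",s[:2],rad)
ax=s[:2]
for n,a,b,z in [("ptr",(537,165),(508,250),.160),("idx",(500,263),(466,368),.167)]:
    q=[onz(c,W(*k),z)[:2] for k in (a,b)]; d=q[1]-q[0]
    print(n,"line",np.arctan2(d[1],d[0]),[ (np.linalg.norm(k-ax),np.arctan2(*(ax-k)[::-1])) for k in q])
print("cap",onz(c,W(412,578),.217))
inc((.6235,-.2195,.209),Rd(3.592))
E
python3 a.py
```

```text
axis [ 0.621  -0.2196] 0.053487224018831936
ptr line 0.1430767643658285 [(np.float64(0.05002840222835338), np.float64(0.06480245995319459)), (np.float64(0.03653995061791951), np.float64(0.03581190706923448))]
idx line 0.15839988126969742 [(np.float64(0.0349490693160065), np.float64(0.06394630274877215)), (np.float64(0.018294678476958277), np.float64(-0.022759741943406152))]
cap [ 0.6228 -0.2187  0.217 ]
inc [-0.33  0.2  -0.08] [0.0002 0.0016 0.1206] rows rot 0.0 lin 2.4
```

>>> {"api": "arm_command", "payload": {"increments": [0, 0, 0, 0, 0.0016, 0.03, -1, 0, 0, 0, 0, 0.0016, 0.06, -1, 0, 0, 0, 0, 0.0016, 0.09, -1, 0, 0, 0, 0, 0.0016, 0.12, -1, 0, 0, 0, 0, 0.0016, 0.12, 0, 0, 0, 0, 0, 0.0016, 0.12, 0.4, 0, 0, 0, 0, 0.0016, 0.12, 0.7, 0, 0, 0, 0, 0.0016, 0.12, 1, 0, 0, 0, 0, 0.0016, 0.12, 1, 0, 0, 0, 0, 0.0016, 0.12, 1, 0, 0, 3, 0, 0.0016, 0.12, 1, 0, 0, 8, 0, 0.0016, 0.12, 1]}}

```text
time: 13.25
position: [0.6246, -0.2197, 0.2115]
eef_rot: [-0.479, 3.097, -0.01]
force: [-0.1, -1.1, 5.1]
grip_width: 0.0122
```

```bash
python3 -c "
from h import *
s=st();print(s['torque'])"
```

```text
t 13.25 p [ 0.6246 -0.2197  0.2115] psi -2.8344963188030494 z [ 0.0087 -0.0048 -0.9999] q [-0.3375  0.5088  0.1395  1.1917 -0.0017 -0.6446] F [-0.0605 -1.1156  5.149 ] w 0.012226858362620148
[0.1833 0.2652 0.2938]
```

>>> {"api": "arm_command", "payload": {"increments": [0, 0, 6, 0, 0, 0, 1, 0, 0, 12, 0, 0, 0, 1, 0, 0, 18, 0, 0, 0, 1, 0, 0, 24, 0, 0, 0, 1, 0, 0, 30, 0, 0, 0, 1, 0, 0, 36, 0, 0, 0, 1, 0, 0, 42, 0, 0, 0, 1, 0, 0, 48, 0, 0, 0, 1, 0, 0, 53, 0, 0, 0, 1, 0, 0, 57, 0, 0, 0, 1, 0, 0, 59, 0, 0, 0, 1, 0, 0, 59, 0, 0, 0, 1]}}

```text
time: 14.45
position: [0.6243, -0.221, 0.2116]
eef_rot: [1.107, 2.929, -0.007]
force: [0.1, -4.6, -1.0]
grip_width: 0.0119
```

```bash
python3 -c "
from h import *
s=st();print(s['torque'])"
```

```text
t 14.45 p [ 0.6243 -0.221   0.2116] psi 2.418797881959985 z [ 0.0081 -0.0076 -0.9999] q [-0.3382  0.5088  0.1398  1.1916 -0.0045  0.3846] F [ 0.1412 -4.5795 -1.0163] w 0.01190691945256274
[-0.7768  0.4364  0.3003]
```

>>> {"api": "arm_command", "payload": {"increments": [0, 0, 0, 0, 0, 0, 0.5, 0, 0, 0, 0, 0, 0, 0, 0, 0, 0, 0, 0, 0, -0.4, 0, 0, 0, 0, 0, -0.03, -0.4, 0, 0, 0, 0, 0, -0.06, -1, 0, 0, 0, 0, 0, -0.09, -1, 0, 0, 0, 0, 0, -0.12, -1, 0, 0, 0, 0, 0, -0.12, -1]}}

```text
time: 15.25
position: [0.6252, -0.2203, 0.3369]
eef_rot: [1.104, 2.921, -0.005]
force: [0.1, -0.2, 0.2]
grip_width: 0.0852
```

```bash
python3 -c "
from h import *
st();c=cam('wrist','w7');crop(c,240,130,170,150,4.6,'w7z')"
```

```text
t 15.25 p [ 0.6252 -0.2203  0.3369] psi 2.4190746031241774 z [ 0.0167 -0.0101 -0.9998] q [-0.337   0.4881  0.4271  1.4907 -0.004   0.3854] F [ 0.1157 -0.1708  0.1902] w 0.08519494407587005
```

View pics/w7z.png

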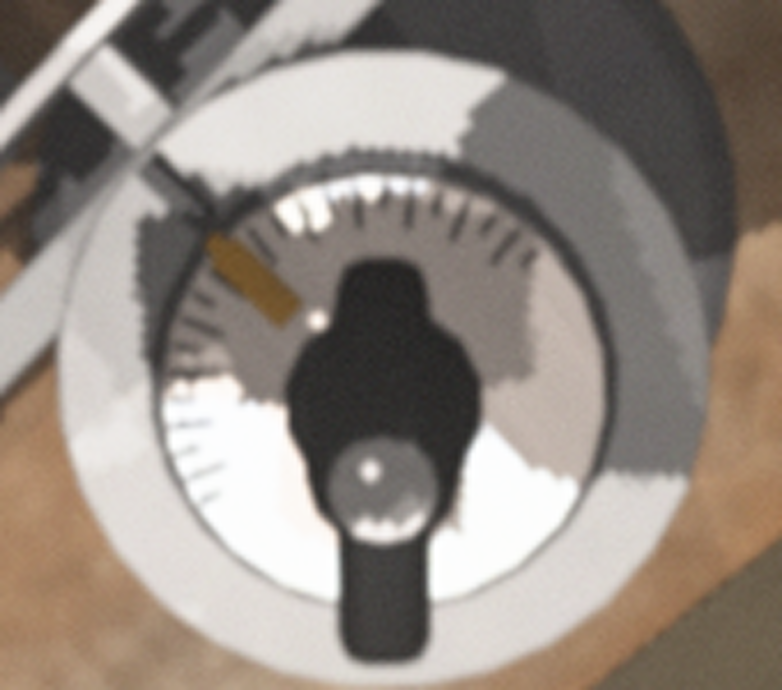

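```bash
cat > a.py <<'E'
from h import *
c=cam('wrist')
W=lambda x,y:(240+(x+.5)/4.6-.5,130+(y+.5)/4.6-.5)
pts=[(380,50),(58,370),(705,400),(660,200),(370,683),(150,590),(600,610)]
P=np.array([onz(c,W(*p),.158)[:2] for p in pts])
A=np.c_[2*P,np.ones(len(P))]; s=np.linalg.lstsq(A,(P**2).sum(1),rcond=None)[0]; rad=np.sqrt(s[2]+s[0]**2+s[1]**2); print("axis",s[:2],rad,np.linalg.norm(P-s[:2],axis=1))
ax=s[:2]
for n,a,b,z in [("ptr",(145,162),(207,215),.160),("idx",(215,240),(287,315),.167)]:
    q=[onz(c,W(*k),z)[:2] for k in (a,b)]; d=q[1]-q[0]
    print(n,"line",np.arctan2(d[1],d[0]),[ (np.linalg.norm(k-ax),np.arctan2(*(ax-k)[::-1])) for k in q])
E
python3 a.py
```

```text
axis [ 0.6211 -0.2183] 0.05280427345287286 [0.0528 0.0528 0.0524 0.0529 0.0524 0.0529 0.0534]
ptr line 0.12825848769964793 [(np.float64(0.051689059162514185), np.float64(0.0767892027113577)), (np.float64(0.039212582529707954), np.float64(0.06039080847340214))]
idx line 0.0254266334348189 [(np.float64(0.03595244256013961), np.float64(0.08016522065990755)), (np.float64(0.020017470300374027), np.float64(0.12384979107435606))]
```

```bash
python3 -c "
from h import *
inc((.51,-.16,.33),Rd(3.2166))"
```

```text
inc [ -0.25   0.72 -45.69] [ 0.1251 -0.0303  0.0008] rows rot 5.3 lin 2.6
```

>>> {"api": "arm_command", "payload": {"increments": [0, 0, -8, 0.03, -0.01, 0, -1, 0, 0, -16, 0.06, -0.015, 0, -1, 0, 0, -24, 0.09, -0.02, 0, -1, 0, 0, -32, 0.125, -0.03, 0, -1, 0, 0.3, -39, 0.125, -0.03, 0, -1, -0.2, 0.7, -45.7, 0.125, -0.03, 0, -1, -0.2, 0.7, -45.7, 0.125, -0.03, 0, -1]}}

```text
time: 16.05
position: [0.5093, -0.1593, 0.3293]
eef_rot: [0.118, -3.137, -0.0]
force: [0.5, 0.1, 1.1]
grip_width: 0.0857
```

```bash
python3 -c "
from h import *
st();c=cam('wrist','w8');c=cam('top');crop(c,80,190,380,150,2.1,'t8')
ax=np.array([.623,-.2195]);R2=R.from_rotvec([0,0,.075]).as_matrix()[:2,:2]
c=cam('wrist')
for y in (.126,.042,-.042):
  for dx,dz in((-.045,.03),(.052,.0525)):
    for dy in (-.024,.024):
      p=R2@np.array([-.120+dx,y+dy])+ax; print(y,dx,dy,p,proj(c,(*p,.093+dz)))
"
```

```text
t 16.05 p [ 0.5093 -0.1593  0.3293] psi -3.0665030456062103 z [-0.0026  0.0001 -1.    ] q [-0.3028  0.2576  0.0556  1.3712 -0.0007 -0.3779] F [0.52   0.0952 1.0868] w 0.08568323424391401
0.126 -0.045 -0.024 [ 0.4508 -0.1302] [367.3133 142.0467]
0.126 -0.045 0.024 [ 0.4472 -0.0823] [428.5443 141.8624]
0.126 0.052 -0.024 [ 0.5475 -0.1229] [366.9304 268.3443]
0.126 0.052 0.024 [ 0.544 -0.075] [427.085  268.1802]
0.042 -0.045 -0.024 [ 0.4571 -0.2139] [260.1993 142.3692]
0.042 -0.045 0.024 [ 0.4535 -0.166 ] [321.401  142.1849]
0.042 0.052 -0.024 [ 0.5538 -0.2066] [261.6987 268.6314]
0.042 0.052 0.024 [ 0.5502 -0.1588] [321.825  268.4674]
-0.042 -0.045 -0.024 [ 0.4634 -0.2977] [153.1366 142.6915]
-0.042 -0.045 0.024 [ 0.4598 -0.2498] [214.309  142.5073]
-0.042 0.052 -0.024 [ 0.5601 -0.2904] [156.5166 268.9183]
-0.042 0.052 0.024 [ 0.5565 -0.2425] [216.6146 268.7544]
```

View pics/w8.png

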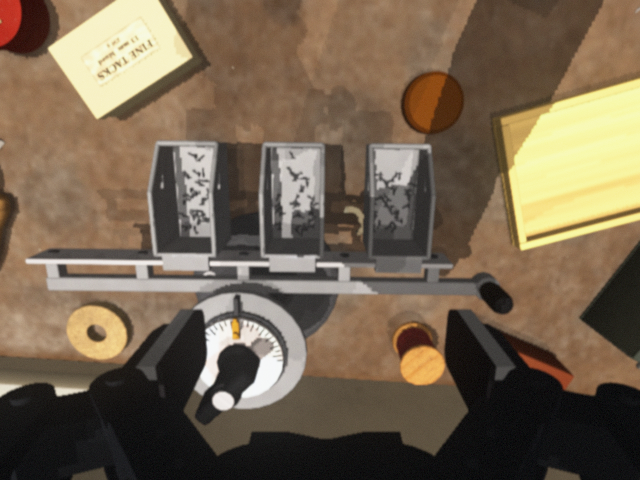

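View pics/t8.png

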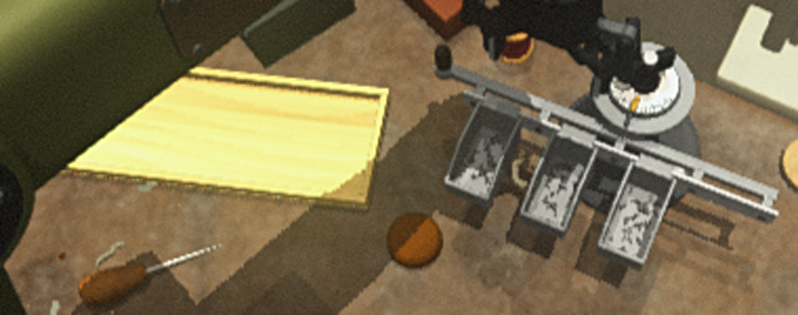

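```bash
cat >> h.py <<'E'
AX=np.array([.623,-.2195]); TH=.075
def rail(x,y): return R.from_rotvec([0,0,TH]).as_matrix()[:2,:2]@np.array([x,y])+AX
E
python3 -c "
from h import *
p=rail(-.108,.128);print(p)
inc((*p,.25),Rd(3.2166));inc((*p,.131),Rd(3.2166))"
```

```text
[ 0.5057 -0.1   ]
inc [-0.02 -0.08 -0.11] [-0.0001  0.06    0.0798] rows rot 0.0 lin 2.0
inc [-0.02 -0.08 -0.11] [-0.0003  0.06    0.1988] rows rot 0.0 lin 4.2
```

>>> {"api": "arm_command", "payload": {"increments": [0, 0, 0, 0, 0.03, 0.02, -0.6, 0, 0, 0, 0, 0.06, 0.05, -0.6, 0, 0, 0, 0, 0.06, 0.08, -0.6, 0, 0, 0, 0, 0.06, 0.11, -0.6, 0, 0, 0, 0, 0.06, 0.13, -0.6, 0, 0, 0, 0, 0.06, 0.13, -0.6]}}

```text
time: 16.8
position: [0.5032, -0.0994, 0.1966]
eef_rot: [0.113, -3.131, -0.002]
force: [0.6, 0.6, -0.1]
grip_width: 0.0682
```

```bash
python3 -c "
from h import *
st();c=cam('wrist','w9')
p=rail(-.108,.128)
inc((*p,.131),Rd(3.2166))"
```

```text
t 16.8 p [ 0.5032 -0.0994  0.1966] psi -3.0696230418101416 z [-0.0081  0.0009 -1.    ] q [-0.1946  0.2765 -0.2678  1.0347 -0.0007 -0.2665] F [ 0.5739  0.6307 -0.1277] w 0.0681890293270321
inc [ 0.04 -0.29 -0.17] [-0.0016 -0.0004  0.0675] rows rot 0.0 lin 1.3
```

View pics/w9.png

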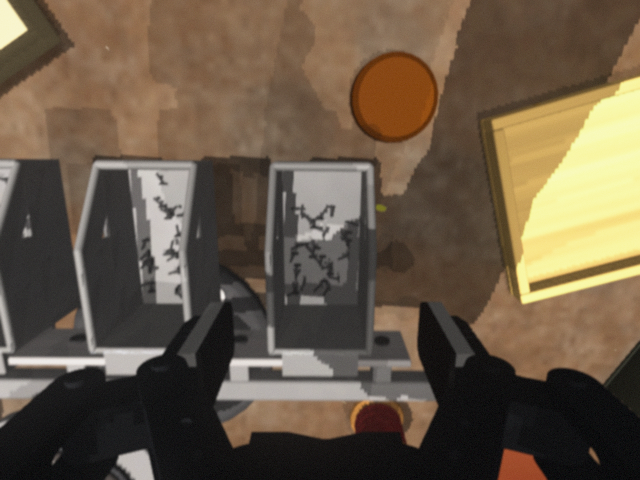

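>>> {"api": "arm_command", "payload": {"increments": [0, -0.3, 0, -0.0015, -0.001, 0.025, -0.6, 0, -0.3, 0, -0.0015, -0.001, 0.05, -0.6, 0, -0.3, 0, -0.0015, -0.001, 0.066, -0.6, 0, -0.3, 0, -0.0015, -0.001, 0.066, -0.6, 0, -0.3, 0, -0.0015, -0.001, 0.066, -0.2, 0, -0.3, 0, -0.0015, -0.001, 0.066, 0.2, 0, -0.3, 0, -0.0015, -0.001, 0.066, 1, 0, -0.3, 0, -0.0015, -0.001, 0.066, 1]}}

```text
time: 17.65
position: [0.507, -0.1012, 0.1343]
eef_rot: [-0.112, 3.136, -0.001]
force: [-2.5, -1.6, 5.8]
grip_width: 0.0473
```

```bash
python3 -c "
from h import *
st();c=cam('wrist','w10')"
```

```text
t 17.65 p [ 0.507  -0.1012  0.1343] psi -3.06989165170741 z [ 0.0036 -0.0007 -1.    ] q [-0.197   0.3252 -0.3743  0.8676 -0.     -0.2687] F [-2.5004 -1.5874  5.839 ] w 0.04733649996554363
```

View pics/w10.png

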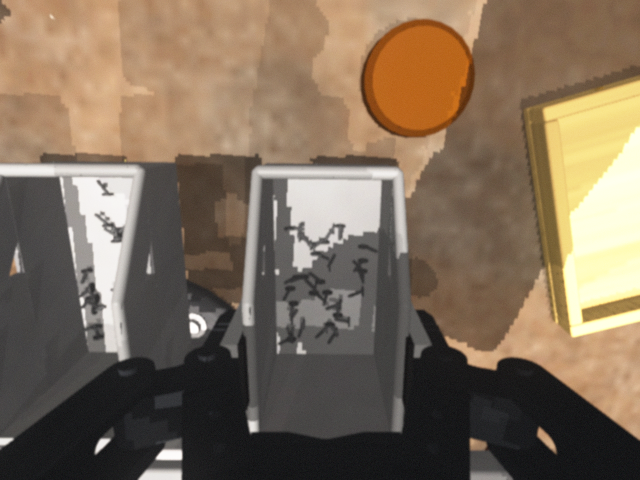

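>>> {"api": "arm_command", "payload": {"increments": [0, 2, 0, 0.0004, 0, -0.0012, 1, 0, 4, 0, 0.0007, 0, -0.0024, 1, 0, 6, 0, 0.001, 0, -0.0036, 1, 0, 8, 0, 0.0012, 0, -0.0048, 1, 0, 10, 0, 0.0014, 0, -0.006, 1, 0, 12, 0, 0.0016, 0, -0.0073, 1, 0, 14, 0, 0.0017, 0, -0.0085, 1, 0, 16, 0, 0.0017, 0, -0.0098, 1, 0, 18, 0, 0.0017, 0, -0.0112, 1, 0, 18, 0, 0.0017, 0, -0.0112, 1]}}

```text
time: 18.7
position: [0.5077, -0.1011, 0.1455]
eef_rot: [0.102, -2.833, 0.017]
force: [3.8, 0.3, 0.6]
grip_width: 0.0471
```

```bash
python3 -c "
from h import *
st();c=cam('wrist','w11');c=cam('side');crop(c,240,200,170,170,3.5,'s11')"
```

```text
t 18.7 p [ 0.5077 -0.1011  0.1455] psi -3.069865632827823 z [-0.3016 -0.0226 -0.9532] q [-0.1565  0.5279 -0.0576  1.2848 -0.0694 -0.2179] F [3.8092 0.3307 0.5693] w 0.04713713509318227
```

View pics/s11.png

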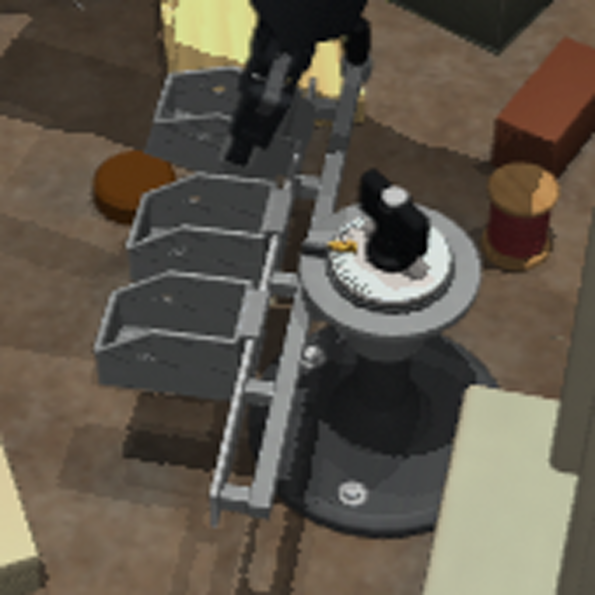

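>>> {"api": "arm_command", "payload": {"increments": [0, 0, 0, 0.0015, 0, -0.005, 1, 0, 0, 0, 0.003, 0, -0.0095, 1, 0, 0, 0, 0.0045, 0, -0.014, 1, 0, 0, 0, 0.0065, 0, -0.02, 1, 0, 0, 0, 0.009, 0, -0.0285, 1, 0, 0, 0, 0.012, 0, -0.038, 1, 0, 0, 0, 0.015, 0, -0.048, 1, 0, 0, 0, 0.015, 0, -0.048, 1]}}

```text
time: 19.6
position: [0.5086, -0.1012, 0.1977]
eef_rot: [0.101, -2.838, 0.018]
force: [0.2, -0.2, -1.8]
grip_width: 0.0472
```

```bash
python3 -c "
from h import *
st();c=cam('side');crop(c,240,140,170,170,3.5,'s12');cam('wrist','w12')"
```

```text
t 19.6 p [ 0.5086 -0.1012  0.1977] psi -3.0703689679472883 z [-0.2969 -0.023  -0.9546] q [-0.1567  0.492   0.0244  1.3977 -0.0691 -0.218 ] F [ 0.203  -0.1793 -1.7817] w 0.04724335138582293
```

View pics/s12.png

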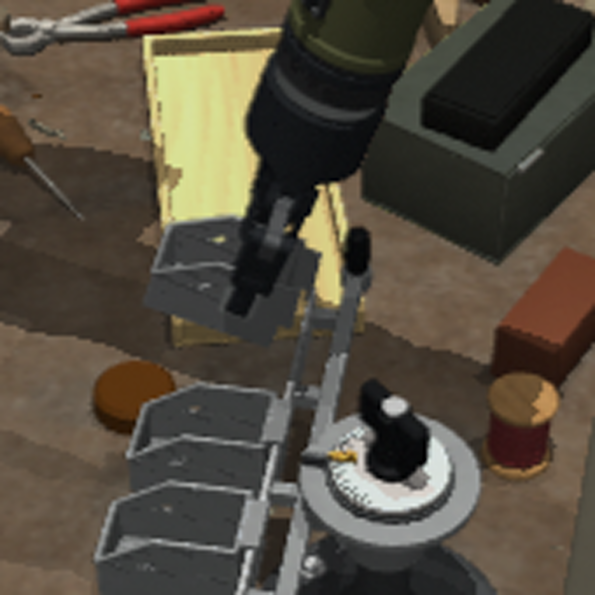

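```bash
python3 -c "
from h import *
inc((.495,-.10,.27),Rd(3.2166));inc((.47,.05,.32),Rd(3.49))"
```

```text
inc [ -0.04 -17.44  -0.19] [ 0.0344  0.0019 -0.0666] rows rot 2.0 lin 1.5
inc [  2.35 -17.34 -15.74] [ 0.063   0.1533 -0.1102] rows rot 2.7 lin 4.0
```

>>> {"api": "arm_command", "payload": {"increments": [0, -4, 0, 0.012, 0, -0.03, 1, 0, -8, 0, 0.025, 0.001, -0.05, 1, 0, -13, 0, 0.034, 0.002, -0.067, 1, 0, -17.4, 0, 0.036, 0.01, -0.075, 1, 1, -17.4, -4, 0.042, 0.04, -0.085, 1, 1, -17.4, -8, 0.048, 0.07, -0.095, 1, 2, -17.4, -12, 0.054, 0.1, -0.1, 1, 2.3, -17.4, -15.7, 0.058, 0.13, -0.105, 1, 2.3, -17.4, -15.7, 0.063, 0.153, -0.11, 1, 2.3, -17.4, -15.7, 0.063, 0.153, -0.11, 1]}}

```text
time: 20.7
position: [0.4692, 0.0519, 0.3202]
eef_rot: [-0.549, 3.092, 0.003]
force: [0.4, -0.2, -1.4]
grip_width: 0.0476
```

```bash
python3 -c "
from h import *
st();cam('wrist','w13');cam('side','s13');cam('top','t13')"
```

```text
t 20.7 p [0.4692 0.0519 0.3202] psi -2.7902523369988854 z [ 0.0007  0.0018 -1.    ] q [ 0.109   0.147  -0.1108  1.3121  0.0017 -0.2423] F [ 0.3667 -0.2018 -1.3875] w 0.047589779805274623
```

View pics/w13.png

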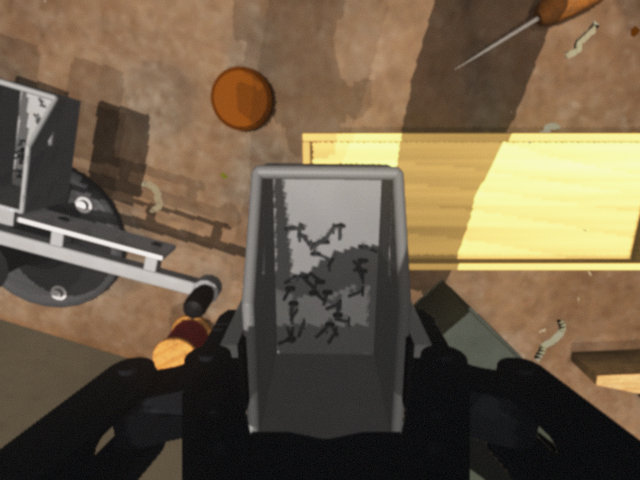

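View pics/s13.png

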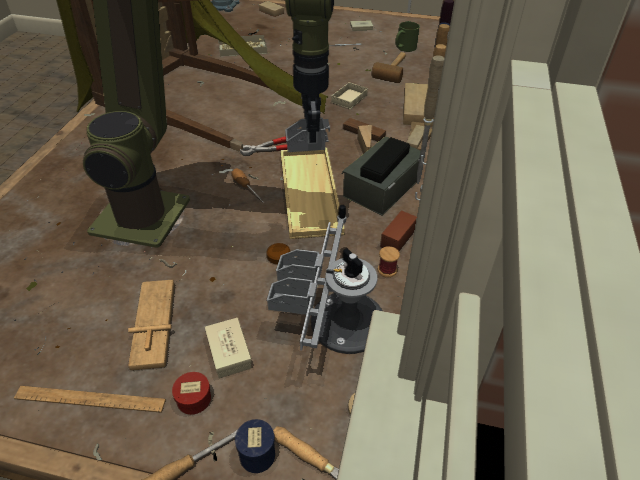

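View pics/t13.png

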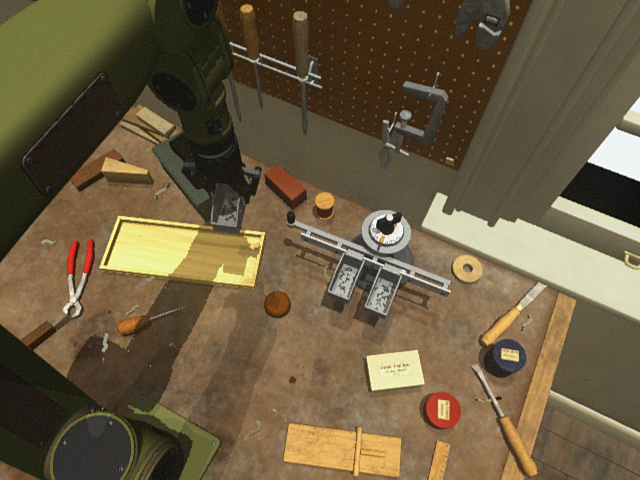

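```bash
cat > tray.py <<'E'
from h import *
def quad(c,roi):
    x,y,w,h=roi; f=c["frame"]; hsv=cv2.cvtColor(f,cv2.COLOR_RGB2HSV)
    m=cv2.inRange(hsv,(18,70,60),(36,255,255)); mm=np.zeros_like(m); mm[y:y+h,x:x+w]=m[y:y+h,x:x+w]
    mm=cv2.morphologyEx(mm,cv2.MORPH_CLOSE,np.ones((5,5)));mm=cv2.morphologyEx(mm,cv2.MORPH_OPEN,np.ones((3,3)))
    cs,_=cv2.findContours(mm,cv2.RETR_EXTERNAL,cv2.CHAIN_APPROX_NONE); k=cv2.convexHull(max(cs,key=cv2.contourArea))
    for e in np.arange(1,15,.5):
        a=cv2.approxPolyDP(k,e,True)
        if len(a)<=4: break
    return a[:,0].astype(float),k[:,0]
if __name__=="__main__":
    t=cam("top"); s=cam("side")
    for n,c,roi in [("top",t,(90,205,190,95)),("side",s,(270,140,85,105))]:
        a,k=quad(c,roi); print(n,a.tolist()); 
        P=np.array([onz(c,p,.024)[:2] for p in a]); print(P.tolist(),"mean",P.mean(0))
E
python3 tray.py; python3 -c "
from h import *
c=cam('top');crop(c,95,205,185,95,4.2,'t14')
c=cam('side');crop(c,265,140,90,110,5,'s14')"
```

```text
top [[279.0, 289.0], [118.0, 296.0], [93.0, 265.0], [96.0, 218.0], [260.0, 205.0]]
[[0.4402190428374839, -0.04696785650433788], [0.25461305778298193, 0.2749332868821171], [0.2903272198421709, 0.3770667115727246], [0.3959196073808525, 0.45409661991229217], [0.617356946730131, 0.10887786846546532]] mean [0.3997 0.2336]
side [[327.0, 148.0], [336.0, 227.0], [290.0, 238.0], [281.0, 151.0]]
[[0.430285904734353, 0.40739289172230186], [0.5346479083425927, 0.05964462335230969], [0.4286577382942591, -0.009698622630016418], [0.29614068574745717, 0.35653656076636053]] mean [0.4224 0.2035]
```

View pics/t14.png

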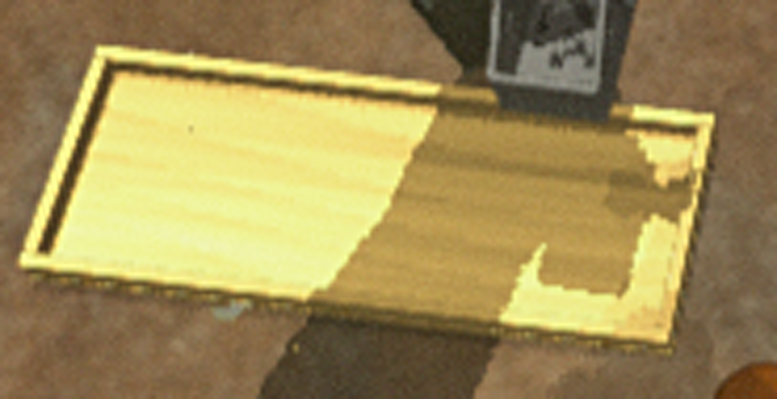

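View pics/s14.png

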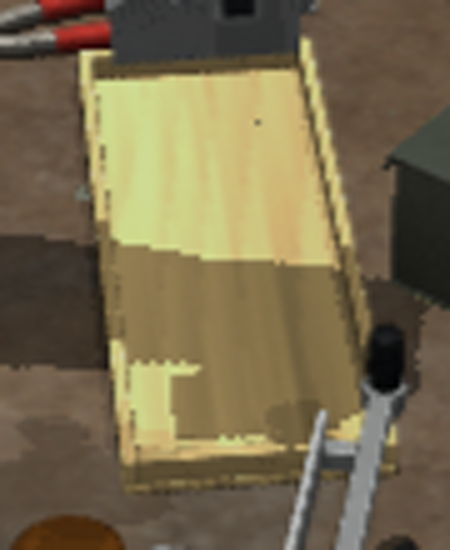

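```bash
cat >> h.py <<'E'
def traypose(c,px,ox,oy,s,z=.024):
    """px order: TL(+x,+y), TR(+x,-y), BR(-x,-y), BL(-x,+y)"""
    P=np.array([onz(c,(ox+(x+.5)/s-.5,oy+(y+.5)/s-.5),z)[:2] for x,y in px])
    L=np.array([[.0725,.1875],[.0725,-.1875],[-.0725,-.1875],[-.0725,.1875]])
    M=(P-P.mean(0)).T@L; th=np.arctan2(M[1,0]-M[0,1],M[0,0]+M[1,1]); c0=P.mean(0)
    print("tray",c0,"yaw",th,"edges",[round(float(np.linalg.norm(P[i]-P[i-1])),4) for i in range(4)]); return c0,th
E
python3 -c "
from h import *
traypose(cam('top'),[(100,47),(714,116),(671,336),(22,263)],95,205,4.2)
s=cam('side')
for q in [(80,53),(125,462),(393,447)]: print(onz(s,(265+(q[0]+.5)/5-.5,140+(q[1]+.5)/5-.5),.024))
"
```

```text
tray [0.4245 0.2089] yaw 0.35413933916887663 edges [0.1424, 0.3723, 0.1402, 0.3727]
[0.2937 0.3603 0.024 ]
[0.4215 0.0117 0.024 ]
[0.5546 0.0567 0.024 ]
```

```bash
cat >> h.py <<'E'
def traytcp(c0,th,x,y): return R.from_rotvec([0,0,th]).as_matrix()[:2,:2]@np.array([x,y])+c0
E
python3 -c "
from h import *
p=traytcp(np.array([.425,.21]),.354,.009,.11);print(p)
inc((*p,.15),Rd(np.pi+.354))"
```

```text
[0.3953 0.3163]
inc [ 0.03  0.03 -0.44] [-0.0205  0.2766  0.1697] rows rot 0.1 lin 6.5
```

>>> {"api": "arm_command", "payload": {"increments": [0, 0, 0, -0.003, 0.03, 0.01, 1, 0, 0, 0, -0.006, 0.07, 0.03, 1, 0, 0, 0, -0.009, 0.11, 0.05, 1, 0, 0, 0, -0.012, 0.15, 0.07, 1, 0, 0, 0, -0.015, 0.19, 0.095, 1, 0, 0, -0.4, -0.018, 0.23, 0.12, 1, 0, 0, -0.4, -0.02, 0.26, 0.145, 1, 0, 0, -0.4, -0.0205, 0.277, 0.165, 1, 0, 0, -0.4, -0.0205, 0.277, 0.17, 1, 0, 0, -0.4, -0.0205, 0.277, 0.17, 1]}}

```text
time: 22.15
position: [0.3947, 0.3158, 0.1488]
eef_rot: [0.552, -3.091, 0.002]
force: [0.0, -0.9, -1.4]
grip_width: 0.0476
```

```bash
python3 -c "
from h import *
st();cam('wrist','w15');c=cam('side');crop(c,265,100,120,140,4,'s15')
p=traytcp(np.array([.425,.21]),.354,.009,.11)
inc((*p,.047),Rd(np.pi+.354))"
```

```text
t 22.15 p [0.3947 0.3158 0.1488] psi -2.787880853613473 z [-0.0014 -0.0015 -1.    ] q [ 0.675   0.2978 -0.3728  0.9023 -0.0003  0.3213] F [ 0.0126 -0.9039 -1.4417] w 0.04762232476715864
inc [ 0.02  0.08 -0.11] [0.0007 0.0004 0.1034] rows rot 0.0 lin 2.1
```

View pics/w15.png

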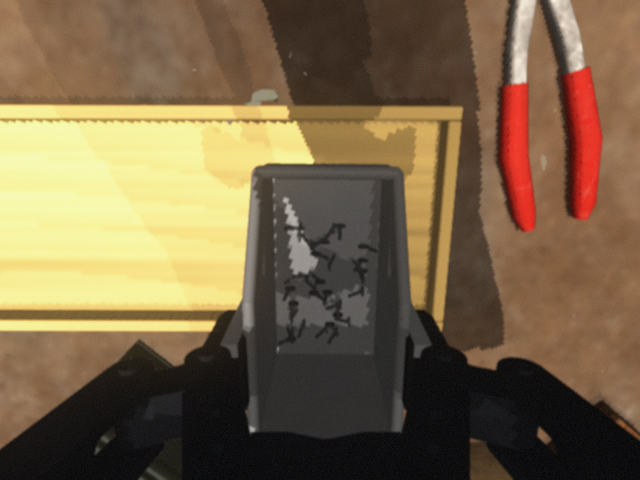

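View pics/s15.png

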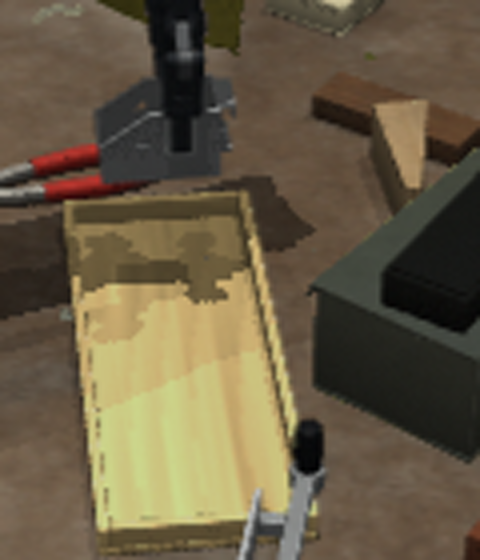

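```bash
python3 -c "
from h import *
c=cam('wrist')
L=lambda p:R.from_rotvec([0,0,-.354]).as_matrix()[:2,:2]@(onz(c,p,.024)[:2]-np.array([.425,.21]))
print(L((50,105)),L((250,106)),L((50,330)),L((462,107)),L((441,333)))
"
```

```text
[-0.0715 -0.0482] [-0.0707  0.0671] [ 0.0732 -0.0765] [-0.0698  0.1896] [0.0762 0.1889]
```

>>> {"api": "arm_command", "payload": {"increments": [0, 0, 0, 0.0005, 0, 0.025, 1, 0, 0, 0, 0.0005, 0, 0.05, 1, 0, 0, 0, 0.0005, 0, 0.075, 1, 0, 0, 0, 0.0005, 0, 0.09, 1, 0, 0, 0, 0.0005, 0, 0.098, 1, 0, 0, 0, 0.0005, 0, 0.101, 1, 0, 0, 0, 0.0005, 0, 0.101, 1]}}

```text
time: 23.0
position: [0.3967, 0.3162, 0.0504]
eef_rot: [-0.548, 3.09, 0.003]
force: [-0.3, -0.1, -1.5]
grip_width: 0.0476
```

```bash
python3 -c "
from h import *
st();c=cam('side');crop(c,265,100,120,140,4,'s16')"
```

```text
t 23.0 p [0.3967 0.3162 0.0504] psi -2.79051350986923 z [ 0.0028  0.0023 -1.    ] q [ 0.6729  0.4049 -0.5134  0.6488  0.      0.3218] F [-0.3067 -0.1093 -1.5283] w 0.04763825584443068
```

View pics/s16.png

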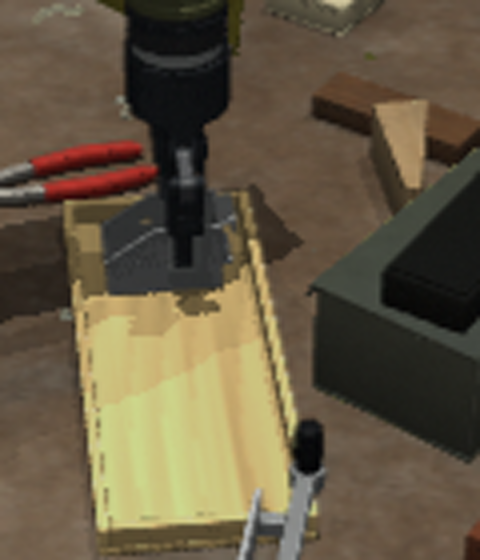

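>>> {"api": "arm_command", "payload": {"increments": [0, 0, 0, 0, 0, 0.002, 1, 0, 0, 0, 0, 0, 0.0035, 1, 0, 0, 0, 0, 0, 0.0035, 1, 0, 0, 0, 0, 0, 0.0035, 0.3, 0, 0, 0, 0, 0, 0.0035, -0.2, 0, 0, 0, 0, 0, 0.0035, -0.6, 0, 0, 0, 0, 0, 0.0035, -0.6, 0, 0, 0, 0, 0, -0.03, -0.6, 0, 0, 0, 0, 0, -0.08, -0.6, 0, 0, 0, 0, 0, -0.12, -0.6, 0, 0, 0, 0, 0, -0.16, -0.6, 0, 0, 0, 0, 0, -0.2, -0.6]}}

```text
time: 24.25
position: [0.3959, 0.3157, 0.2524]
eef_rot: [-0.548, 3.09, 0.003]
force: [-0.0, 0.4, 0.2]
grip_width: 0.068
```

```bash
python3 -c "
from h import *
st();c=cam('wrist','w17')
inc((.505,-.185,.30),Rd(3.2166))"
```

```text
t 24.25 p [0.3959 0.3157 0.2524] psi -2.790236578525136 z [ 0.0033  0.0027 -1.    ] q [ 0.6732  0.2256 -0.1874  1.1536  0.      0.3219] F [-0.0111  0.4424  0.2354] w 0.0679899204127551
inc [ 0.39  0.79 15.83] [ 0.0725 -0.5086 -0.0444] rows rot 1.8 lin 10.3
```

View pics/w17.png

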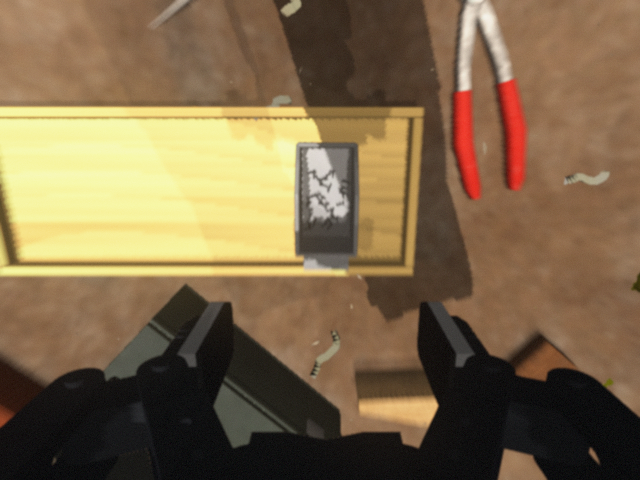

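>>> {"api": "arm_command", "payload": {"increments": [0, 0, 0, 0.004, -0.03, -0.03, -0.6, 0, 0, 4, 0.01, -0.07, -0.044, -0.6, 0, 0, 8, 0.016, -0.115, -0.044, -0.6, 0, 0, 12, 0.023, -0.16, -0.044, -0.6, 0, 0, 15.8, 0.03, -0.205, -0.044, -0.6, 0, 0, 15.8, 0.036, -0.25, -0.044, -0.6, 0, 0, 15.8, 0.042, -0.295, -0.044, -0.6, 0, 0, 15.8, 0.048, -0.34, -0.044, -0.6, 0.4, 0.4, 15.8, 0.055, -0.385, -0.044, -0.6, 0.4, 0.8, 15.8, 0.062, -0.43, -0.044, -0.6, 0.4, 0.8, 15.8, 0.068, -0.475, -0.044, -0.6, 0.4, 0.8, 15.8, 0.0725, -0.508, -0.044, -0.6]}}

```text
time: 25.5
position: [0.505, -0.1871, 0.299]
eef_rot: [0.116, -3.139, 0.001]
force: [-0.8, 1.2, -0.4]
grip_width: 0.0684
```

```bash
python3 -c "
from h import *
st()
p=rail(-.107,.0435); print(p)
inc((*p,.197),Rd(3.2166))"
```

```text
t 25.5 p [ 0.505  -0.1871  0.299 ] psi -3.067719004856445 z [-0.0004 -0.0005 -1.    ] q [-0.3545  0.2692 -0.0064  1.2953 -0.0006 -0.4284] F [-0.7614  1.2274 -0.4215] w 0.06841043301466802
[ 0.513  -0.1841]
inc [-0.03 -0.02 -0.06] [-0.0082  0.0025  0.1019] rows rot 0.0 lin 2.0
```

>>> {"api": "arm_command", "payload": {"increments": [0, 0, 0, -0.004, 0.0025, 0.03, -0.6, 0, 0, 0, -0.008, 0.0025, 0.06, -0.6, 0, 0, 0, -0.008, 0.0025, 0.09, -0.6, 0, 0, 0, -0.008, 0.0025, 0.1, -0.6, 0, 0, 0, -0.008, 0.0025, 0.1, -0.6]}}

```text
time: 26.0
position: [0.5115, -0.1836, 0.1973]
eef_rot: [0.116, -3.135, -0.002]
force: [-0.0, -0.3, 0.7]
grip_width: 0.0681
```

```bash
python3 -c "
from h import *
st();cam('wrist','w18')
p=rail(-.107,.0435); print(p)
inc((*p,.131),Rd(3.2166))"
```

```text
t 26.0 p [ 0.5115 -0.1836  0.1973] psi -3.067654683664413 z [-0.0043  0.0009 -1.    ] q [-0.3443  0.3236 -0.1971  1.0544 -0.0006 -0.4182] F [-0.0191 -0.3     0.6907] w 0.06812650128748794
[ 0.513  -0.1841]
inc [-0.01 -0.08 -0.05] [-0.0005 -0.0002  0.0679] rows rot 0.0 lin 1.4
```

View pics/w18.png

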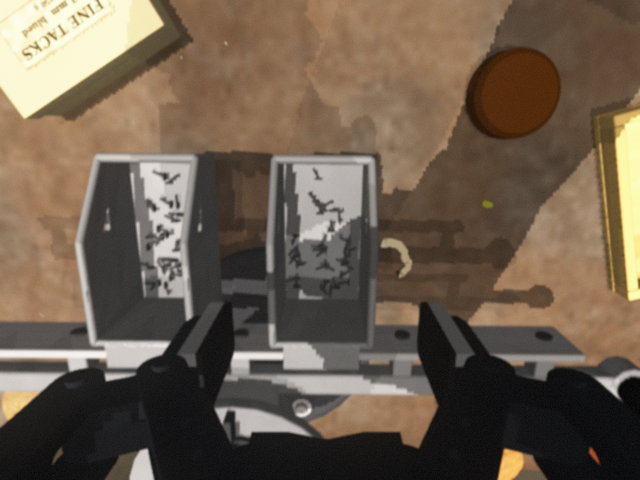

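>>> {"api": "arm_command", "payload": {"increments": [0, 0, 0, -0.0005, -0.001, 0.025, -0.6, 0, 0, 0, -0.0005, -0.001, 0.05, -0.6, 0, 0, 0, -0.0005, -0.001, 0.066, -0.6, 0, 0, 0, -0.0005, -0.001, 0.066, -0.6, 0, 0, 0, -0.0005, -0.001, 0.066, -0.2, 0, 0, 0, -0.0005, -0.001, 0.066, 0.2, 0, 0, 0, -0.0005, -0.001, 0.066, 1, 0, 0, 0, -0.0005, -0.001, 0.066, 1, 0, 0, 0, -0.0005, -0.001, 0.066, 1]}}

```text
time: 26.95
position: [0.5144, -0.1852, 0.135]
eef_rot: [-0.116, 3.137, -0.002]
force: [-1.7, 1.1, 6.8]
grip_width: 0.0474
```

```bash
python3 -c "
from h import *
s=st(); print(R.from_rotvec([0,0,-TH]).as_matrix()[:2,:2]@(s['position'][:2]-AX))"
```

```text
t 26.95 p [ 0.5144 -0.1852  0.135 ] psi -3.067647649678909 z [ 0.0024 -0.001  -1.    ] q [-0.3455  0.3713 -0.2996  0.8973 -0.0001 -0.4194] F [-1.7373  1.1073  6.7722] w 0.04738352939427323
[-0.1057  0.0423]
```

>>> {"api": "arm_command", "payload": {"increments": [0, 2, 0, 0.0004, 0, -0.0012, 1, 0, 4, 0, 0.0007, 0, -0.0024, 1, 0, 6, 0, 0.001, 0, -0.0036, 1, 0, 8, 0, 0.0012, 0, -0.0048, 1, 0, 10, 0, 0.0014, 0, -0.006, 1, 0, 12, 0, 0.0015, 0, -0.0072, 1, 0, 14, 0, 0.0016, 0, -0.0084, 1, 0, 16, 0, 0.0016, 0, -0.0096, 1, 0, 18, 0, 0.0016, 0, -0.011, 1, 0, 18, 0, 0.0016, 0, -0.011, 1]}}

```text
time: 27.95
position: [0.5152, -0.1855, 0.1461]
eef_rot: [0.105, -2.831, 0.019]
force: [3.6, 0.1, -1.2]
grip_width: 0.0472
```

```bash
python3 -c "
from h import *
s=st(); c=cam('side');crop(c,240,170,170,170,3.5,'s19')"
```

```text
t 27.95 p [ 0.5152 -0.1855  0.1461] psi -3.0676634581603928 z [-0.3027 -0.0244 -0.9528] q [-0.2862  0.568   0.0178  1.3098 -0.109  -0.3445] F [ 3.6391  0.1292 -1.2031] w 0.047225742262015084
```

View pics/s19.png

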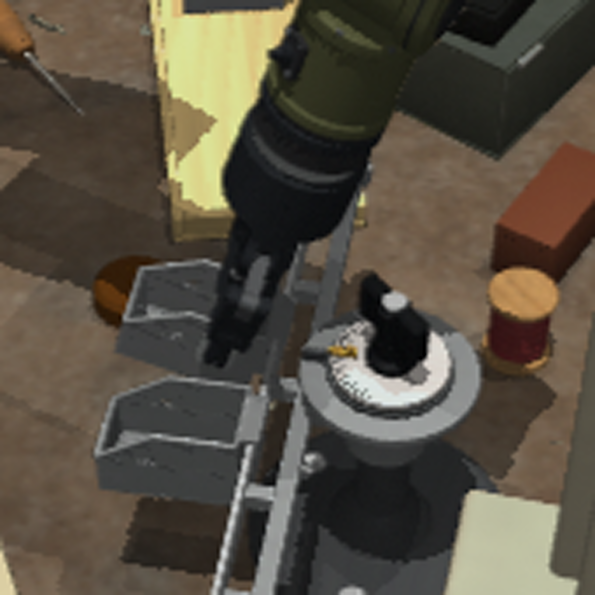

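Tilted, clear of the knob; lifting the hook off.

>>> {"api": "arm_command", "payload": {"increments": [0, 0, 0, 0.0015, 0, -0.005, 1, 0, 0, 0, 0.003, 0, -0.0095, 1, 0, 0, 0, 0.0045, 0, -0.014, 1, 0, 0, 0, 0.0065, 0, -0.02, 1, 0, 0, 0, 0.009, 0, -0.0285, 1, 0, 0, 0, 0.012, 0, -0.038, 1, 0, 0, 0, 0.015, 0, -0.048, 1, 0, 0, 0, 0.022, 0, -0.068, 1, 0, -6, 0, 0.03, 0, -0.09, 1, 0, -12, 0, 0.036, 0, -0.11, 1, 0, -17.5, 0, 0.038, 0, -0.12, 1, 0, -17.5, 0, 0.038, 0, -0.12, 1]}}

```text
time: 29.2
position: [0.5139, -0.1856, 0.2757]
eef_rot: [-0.114, 3.136, -0.007]
force: [-0.2, -0.2, -1.2]
grip_width: 0.0474
```

```bash
python3 -c "
from h import *
s=st(); c=cam('side','s20');cam('wrist','w20')
inc((.45,.02,.32),Rd(np.pi+.354))
c=cam('top');crop(c,95,205,185,95,4.2,'t20')"
```

```text
t 29.2 p [ 0.5139 -0.1856  0.2757] psi -3.0687305605357027 z [ 0.0034 -0.0041 -1.    ] q [-0.3451  0.2855 -0.0439  1.2368 -0.0027 -0.418 ] F [-0.2027 -0.1851 -1.2283] w 0.04744488119142195
inc [ -0.1   -0.19 -16.05] [ 0.0494  0.2093 -0.0477] rows rot 1.9 lin 4.4
```

View pics/s20.png

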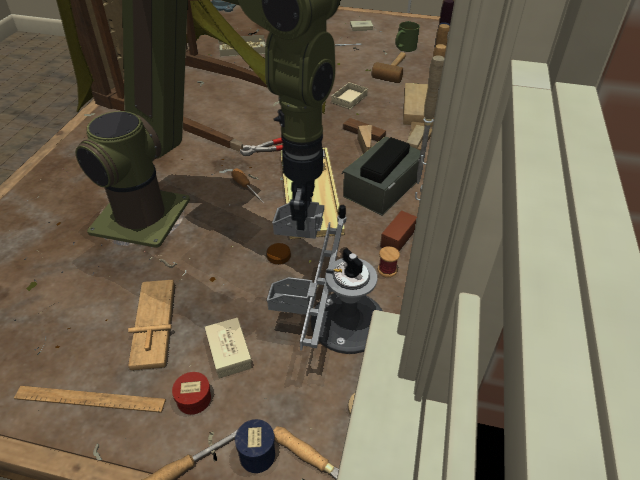

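View pics/t20.png

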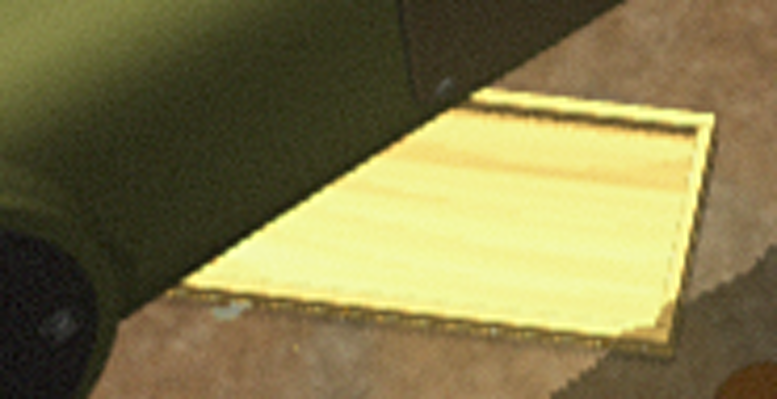

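View pics/w20.png

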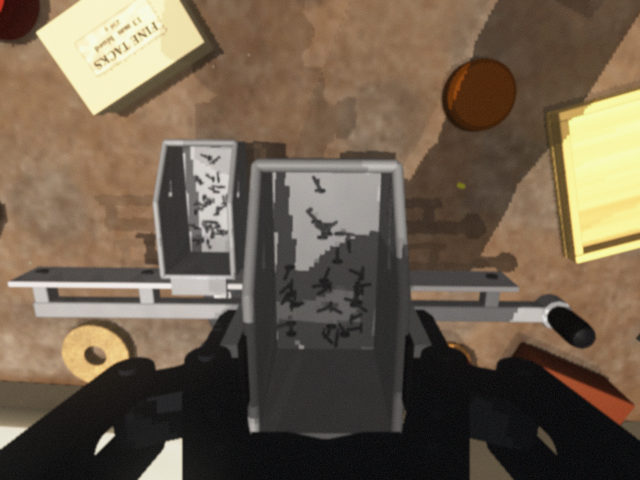

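```bash
python3 -c "
from h import *
inc((.4344,.2135,.29),Rd(np.pi+.354))"
```

```text
inc [ -0.05  -0.25 -16.03] [ 0.0509  0.4035 -0.0187] rows rot 1.9 lin 8.1
```

>>> {"api": "arm_command", "payload": {"increments": [0, 0, 0, 0.003, 0.025, -0.02, 1, 0, 0, -4, 0.007, 0.06, -0.03, 1, 0, 0, -8, 0.012, 0.1, -0.03, 1, 0, 0, -12, 0.018, 0.145, -0.03, 1, 0, 0, -16, 0.024, 0.19, -0.03, 1, 0, 0, -16, 0.03, 0.235, -0.03, 1, 0, 0, -16, 0.036, 0.28, -0.03, 1, 0, 0, -16, 0.042, 0.325, -0.02, 1, 0, 0, -16, 0.047, 0.365, 0, 1, 0, -0.2, -16, 0.051, 0.395, 0.03, 1, 0, -0.2, -16, 0.051, 0.404, 0.07, 1, 0, -0.2, -16, 0.051, 0.404, 0.1, 1]}}

```text
time: 30.55
position: [0.4327, 0.2157, 0.1679]
eef_rot: [0.557, -3.086, 0.004]
force: [-0.1, -0.0, -2.5]
grip_width: 0.0472
```

```bash
python3 -c "
from h import *
s=st(); c=cam('wrist','w21')
L=lambda p:R.from_rotvec([0,0,-.354]).as_matrix()[:2,:2]@(onz(c,p,.024)[:2]-np.array([.425,.21]))
print(L((50,105)),L((50,330)))
inc((.4344,.2135,.047),Rd(np.pi+.354))"
```

```text
t 30.55 p [0.4327 0.2157 0.1679] psi -2.784137149806994 z [-0.0052 -0.0034 -1.    ] q [ 0.463   0.2492 -0.3877  0.9402 -0.0008  0.1055] F [-0.1033 -0.0278 -2.5163] w 0.04724871749963954
[-0.0727 -0.1675] [ 0.0823 -0.1962]
inc [-0.15 -0.83  0.14] [-0.006  -0.0013  0.1164] rows rot 0.1 lin 2.3
```

View pics/w21.png

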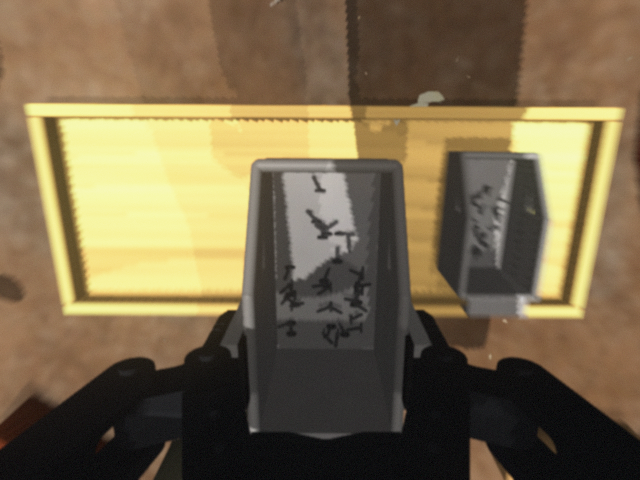

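>>> {"api": "arm_command", "payload": {"increments": [0, -0.8, 0, -0.002, -0.001, 0.03, 1, 0, -0.8, 0, -0.004, -0.001, 0.06, 1, 0, -0.8, 0, -0.006, -0.001, 0.085, 1, 0, -0.8, 0, -0.006, -0.001, 0.1, 1, 0, -0.8, 0, -0.006, -0.001, 0.11, 1, 0, -0.8, 0, -0.006, -0.001, 0.115, 1, 0, -0.8, 0, -0.006, -0.001, 0.118, 1, 0, -0.8, 0, -0.006, -0.001, 0.118, 1]}}

```text
time: 31.4
position: [0.4347, 0.2139, 0.0487]
eef_rot: [-0.556, 3.092, -0.004]
force: [-7.4, -4.8, 25.8]
grip_width: 0.0469
```

```bash
python3 -c "
from h import *
s=st()"
```

```text
t 31.4 p [0.4347 0.2139 0.0487] psi -2.7854169152650843 z [ 0.0008 -0.0024 -1.    ] q [ 0.4588  0.3784 -0.5667  0.6261 -0.0025  0.1026] F [-7.4147 -4.8133 25.7596] w 0.04687344206432035
```

>>> {"api": "arm_command", "payload": {"increments": [0, 0, 0, 0, 0, 0, 0.6, 0, 0, 0, 0, 0, 0, 0.2, 0, 0, 0, 0, 0, 0, -0.2, 0, 0, 0, 0, 0, 0, -0.6, 0, 0, 0, 0, 0, 0, -0.6, 0, 0, 0, 0, 0, -0.03, -0.6, 0, 0, 0, 0, 0, -0.08, -0.6, 0, 0, 0, 0, 0, -0.12, -0.6, 0, 0, 0, 0, 0, -0.16, -0.6, 0, 0, 0, 0, 0, -0.2, -0.6, 0, 0, 0, 0, 0, -0.25, -0.6, 0, 0, 0, 0, 0, -0.25, -0.6]}}

```text
time: 32.6
position: [0.4376, 0.2161, 0.3053]
eef_rot: [-0.554, 3.08, 0.001]
force: [0.9, 0.6, -0.9]
grip_width: 0.0684
```

```bash
python3 -c "
from h import *
s=st();cam('wrist','w22')
p=rail(-.107,-.0405); print(p);inc((*p,.27),Rd(3.2166))"
```

```text
t 32.6 p [0.4376 0.2161 0.3053] psi -2.7853701327882856 z [ 0.0118  0.003  -0.9999] q [ 0.4602  0.1702 -0.1207  1.268  -0.0026  0.1039] F [ 0.9002  0.5889 -0.9356] w 0.06838861891833738
[ 0.5193 -0.2679]
inc [-0.04  0.44 16.11] [ 0.0912 -0.4819  0.0324] rows rot 1.9 lin 9.8
```

View pics/w22.png

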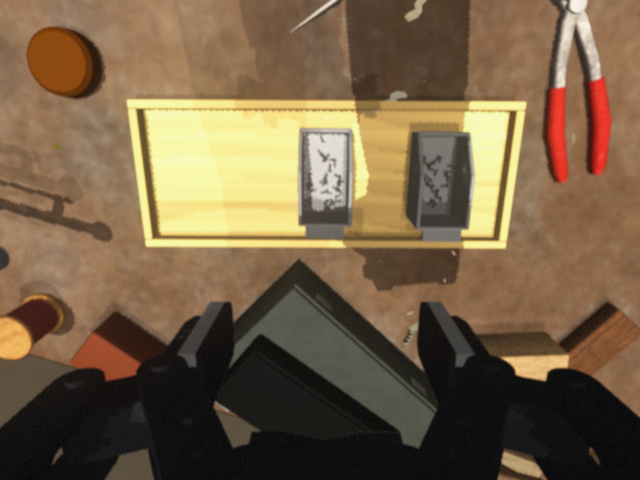

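Both bins stand upright in the tray. On to bin 3.

>>> {"api": "arm_command", "payload": {"increments": [0, 0, 0, 0.006, -0.03, 0, -0.6, 0, 0, 4, 0.015, -0.075, 0, -0.6, 0, 0, 8, 0.023, -0.12, 0, -0.6, 0, 0, 12, 0.031, -0.165, 0, -0.6, 0, 0, 16, 0.04, -0.21, 0, -0.6, 0, 0, 16, 0.048, -0.255, 0, -0.6, 0, 0, 16, 0.057, -0.3, 0, -0.6, 0, 0.4, 16, 0.065, -0.345, 0, -0.6, 0, 0.4, 16, 0.074, -0.39, 0, -0.6, 0, 0.4, 16, 0.082, -0.435, 0, -0.6, 0, 0.4, 16, 0.091, -0.475, 0.015, -0.6, 0, 0.4, 16, 0.091, -0.482, 0.032, -0.6]}}

```text
time: 33.85
position: [0.5198, -0.2724, 0.2682]
eef_rot: [-0.113, 3.139, -0.003]
force: [0.0, 0.3, -0.8]
grip_width: 0.0684
```

```bash
python3 -c "
from h import *
s=st()
p=rail(-.107,-.0405); print(p);inc((*p,.197),Rd(3.2166))"
```

```text
t 33.85 p [ 0.5198 -0.2724  0.2682] psi -3.0693222974169996 z [ 0.0004 -0.0019 -1.    ] q [-0.4819  0.3614  0.0481  1.2563 -0.0015 -0.5542] F [ 0.03    0.27   -0.8266] w 0.0683961428389426
[ 0.5193 -0.2679]
inc [-0.11  0.01 -0.16] [0.0001 0.0046 0.0712] rows rot 0.0 lin 1.4
```

>>> {"api": "arm_command", "payload": {"increments": [0, 0, 0, 0, 0.0045, 0.03, -0.6, 0, 0, 0, 0, 0.0045, 0.06, -0.6, 0, 0, 0, 0, 0.0045, 0.07, -0.6, 0, 0, 0, 0, 0.0045, 0.07, -0.6]}}

```text
time: 34.25
position: [0.5177, -0.2671, 0.1955]
eef_rot: [0.113, -3.135, -0.002]
force: [-0.6, 0.1, -0.2]
grip_width: 0.0684
```

```bash
python3 -c "
from h import *
s=st();cam('wrist','w23')
p=rail(-.107,-.0405); print(p);inc((*p,.131),Rd(3.2166))"
```

```text
t 34.25 p [ 0.5177 -0.2671  0.1955] psi -3.0693017896470347 z [-0.0048  0.0008 -1.    ] q [-0.4756  0.3898 -0.1001  1.0856 -0.0015 -0.5478] F [-0.6172  0.0763 -0.2479] w 0.06843438323067715
[ 0.5193 -0.2679]
inc [-0.04 -0.1  -0.15] [-0.0005 -0.0003  0.0664] rows rot 0.0 lin 1.3
```

View pics/w23.png

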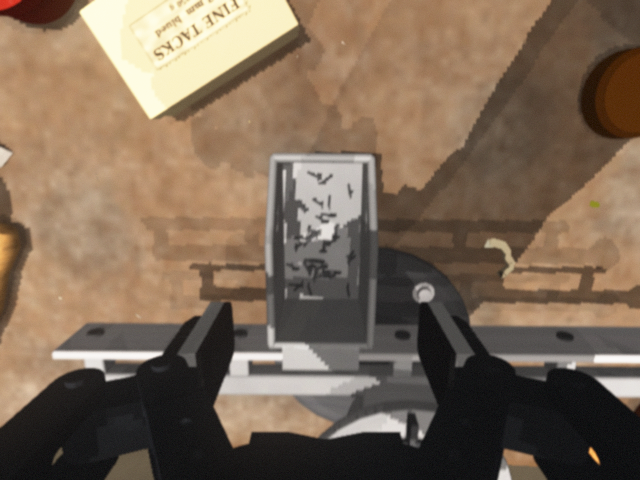

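>>> {"api": "arm_command", "payload": {"increments": [0, 0, 0, -0.0005, -0.001, 0.025, -0.6, 0, 0, 0, -0.0005, -0.001, 0.05, -0.6, 0, 0, 0, -0.0005, -0.001, 0.064, -0.6, 0, 0, 0, -0.0005, -0.001, 0.064, -0.6, 0, 0, 0, -0.0005, -0.001, 0.064, -0.2, 0, 0, 0, -0.0005, -0.001, 0.064, 0.2, 0, 0, 0, -0.0005, -0.001, 0.064, 1, 0, 0, 0, -0.0005, -0.001, 0.064, 1, 0, 0, 0, -0.0005, -0.001, 0.064, 1]}}

```text
time: 35.2
position: [0.5206, -0.269, 0.1355]
eef_rot: [-0.114, 3.138, -0.003]
force: [-1.6, 1.5, 5.9]
grip_width: 0.0471
```

```bash
python3 -c "
from h import *
s=st(); print(R.from_rotvec([0,0,-TH]).as_matrix()[:2,:2]@(s['position'][:2]-AX))"
```

```text
t 35.2 p [ 0.5206 -0.269   0.1355] psi -3.069203258236455 z [ 0.0018 -0.002  -1.    ] q [-0.4764  0.4321 -0.1982  0.938  -0.0009 -0.5488] F [-1.5942  1.4848  5.8874] w 0.047146690605584275
[-0.1058 -0.0417]
```

>>> {"api": "arm_command", "payload": {"increments": [0, 2, 0, 0.0004, 0, -0.0012, 1, 0, 4, 0, 0.0007, 0, -0.0024, 1, 0, 6, 0, 0.001, 0, -0.0036, 1, 0, 8, 0, 0.0012, 0, -0.0048, 1, 0, 10, 0, 0.0014, 0, -0.006, 1, 0, 12, 0, 0.0015, 0, -0.0072, 1, 0, 14, 0, 0.0016, 0, -0.0084, 1, 0, 16, 0, 0.0016, 0, -0.0096, 1, 0, 18, 0, 0.0016, 0, -0.011, 1, 0, 18, 0, 0.0016, 0, -0.011, 1]}}

```text
time: 36.2
position: [0.5215, -0.2692, 0.1463]
eef_rot: [0.103, -2.831, 0.02]
force: [4.9, 0.9, -1.5]
grip_width: 0.0472
```

```bash
python3 -c "
from h import *
s=st(); c=cam('side');crop(c,240,170,170,170,3.5,'s24')"
```

```text
t 36.2 p [ 0.5215 -0.2692  0.1463] psi -3.069321554618977 z [-0.3033 -0.0249 -0.9526] q [-0.4042  0.6229  0.1225  1.3456 -0.1427 -0.4572] F [ 4.8518  0.9349 -1.4748] w 0.04715808122897178
```

View pics/s24.png

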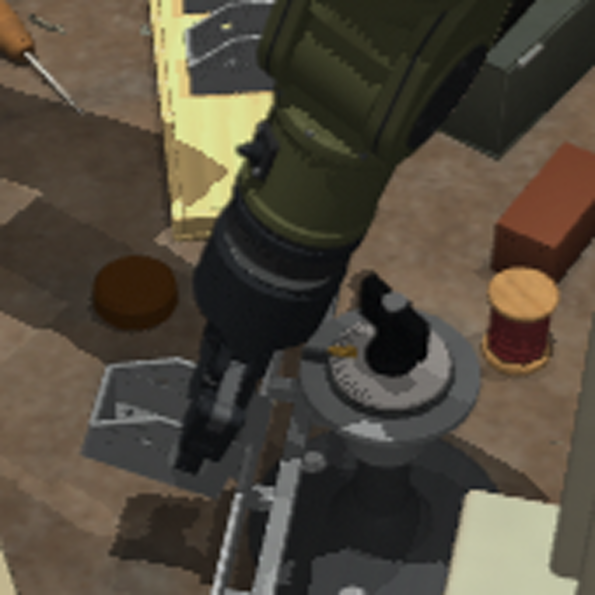

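>>> {"api": "arm_command", "payload": {"increments": [0, 0, 0, 0.0015, 0, -0.005, 1, 0, 0, 0, 0.003, 0, -0.0095, 1, 0, 0, 0, 0.0045, 0, -0.014, 1, 0, 0, 0, 0.0065, 0, -0.02, 1, 0, 0, 0, 0.009, 0, -0.0285, 1, 0, 0, 0, 0.012, 0, -0.038, 1, 0, 0, 0, 0.015, 0, -0.048, 1, 0, 0, 0, 0.022, 0, -0.068, 1, 0, -6, 0, 0.03, 0, -0.09, 1, 0, -12, 0, 0.036, 0, -0.11, 1, 0, -17.5, 0, 0.038, 0, -0.12, 1, 0, -17.5, 0, 0.038, 0, -0.12, 1]}}

```text
time: 37.45
position: [0.5202, -0.2695, 0.2762]
eef_rot: [-0.111, 3.137, -0.009]
force: [-0.7, -0.6, -1.4]
grip_width: 0.0474
```

```bash
python3 -c "
from h import *
s=st(); c=cam('side','s25');cam('wrist','w25')
p=traytcp(np.array([.425,.21]),.354,.010,-.11);print(p)
inc((*p,.29),Rd(np.pi+.354))"
```

```text
t 37.45 p [ 0.5202 -0.2695  0.2762] psi -3.070559238997037 z [ 0.0025 -0.0059 -1.    ] q [-0.4759  0.3547  0.0586  1.2698 -0.0041 -0.5469] F [-0.6701 -0.5691 -1.3883] w 0.047411388129014555
[0.4725 0.1103]
inc [ -0.15  -0.24 -16.14] [ 0.0209  0.3816 -0.0182] rows rot 1.9 lin 7.7
```

View pics/s25.png

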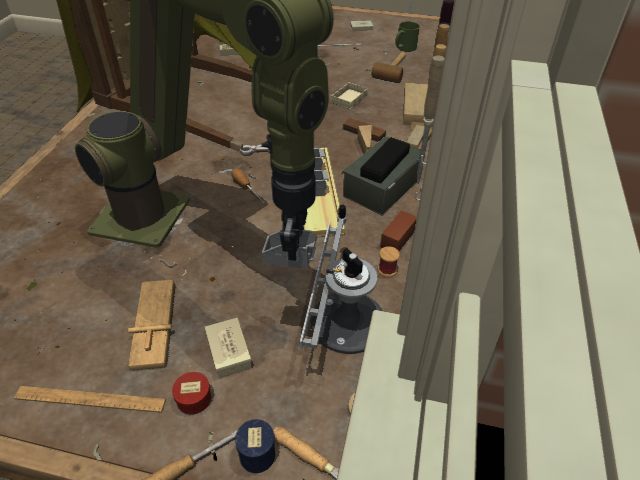

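View pics/w25.png

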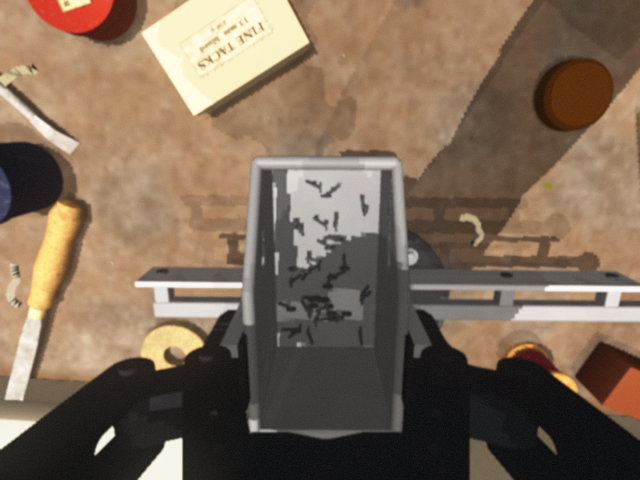

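>>> {"api": "arm_command", "payload": {"increments": [0, 0, 0, 0.001, 0.025, -0.02, 1, 0, 0, -4, 0.003, 0.06, -0.03, 1, 0, 0, -8, 0.005, 0.1, -0.03, 1, 0, 0, -12, 0.007, 0.145, -0.03, 1, 0, 0, -16, 0.01, 0.19, -0.03, 1, 0, 0, -16, 0.013, 0.235, -0.03, 1, 0, 0, -16, 0.016, 0.28, -0.03, 1, 0, 0, -16, 0.018, 0.32, -0.02, 1, 0, 0, -16, 0.02, 0.35, 0, 1, 0, -0.2, -16, 0.021, 0.375, 0.03, 1, 0, -0.2, -16, 0.021, 0.382, 0.07, 1, 0, -0.2, -16, 0.021, 0.382, 0.1, 1]}}

```text
time: 38.75
position: [0.4709, 0.112, 0.1686]
eef_rot: [0.554, -3.086, 0.005]
force: [0.8, -0.4, -2.9]
grip_width: 0.0473
```

```bash
python3 -c "
from h import *
s=st(); c=cam('wrist','w26')
p=traytcp(np.array([.425,.21]),.354,.010,-.11);inc((*p,.05),Rd(np.pi+.354))"
```

```text
t 38.75 p [0.4709 0.112  0.1686] psi -2.7865086770820233 z [-0.0054 -0.0044 -1.    ] q [ 0.2354  0.2496 -0.385   0.9425 -0.003  -0.1197] F [ 0.8234 -0.3505 -2.9167] w 0.047320526418700666
inc [-0.09 -0.85  0.01] [-0.006  -0.0018  0.1141] rows rot 0.1 lin 2.3
```

View pics/w26.png

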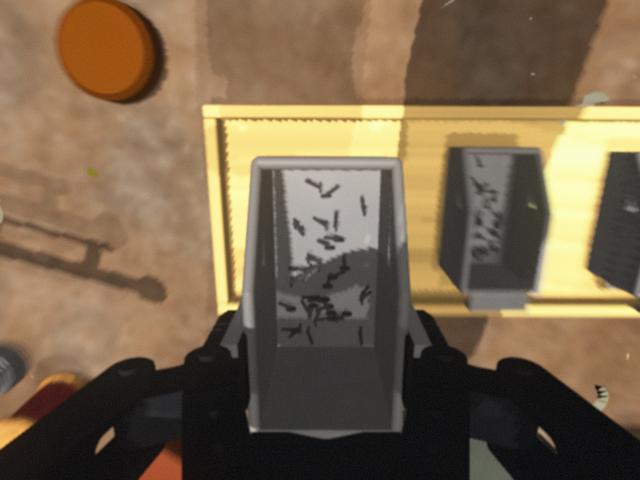

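>>> {"api": "arm_command", "payload": {"increments": [0, -0.8, 0, -0.002, -0.001, 0.03, 1, 0, -0.8, 0, -0.004, -0.001, 0.06, 1, 0, -0.8, 0, -0.006, -0.001, 0.085, 1, 0, -0.8, 0, -0.006, -0.001, 0.1, 1, 0, -0.8, 0, -0.006, -0.001, 0.11, 1, 0, -0.8, 0, -0.006, -0.001, 0.1145, 1, 0, -0.8, 0, -0.006, -0.001, 0.1165, 1, 0, -0.8, 0, -0.006, -0.001, 0.1165, 1]}}

```text
time: 39.6
position: [0.4725, 0.1113, 0.0492]
eef_rot: [0.553, -3.092, 0.002]
force: [-4.0, -0.8, 8.5]
grip_width: 0.0475
```

```bash
python3 -c "
from h import *
s=st()"
```

```text
t 39.6 p [0.4725 0.1113 0.0492] psi -2.7873935789184596 z [-0.0007 -0.0016 -1.    ] q [ 0.2322  0.3794 -0.563   0.6294 -0.0014 -0.122 ] F [-4.028  -0.7771  8.5026] w 0.04745908405594016
```

Contact with the floor (8.5 N). Release and rise.

>>> {"api": "arm_command", "payload": {"increments": [0, 0, 0, 0, 0, 0, 0.6, 0, 0, 0, 0, 0, 0, 0.2, 0, 0, 0, 0, 0, 0, -0.2, 0, 0, 0, 0, 0, 0, -0.6, 0, 0, 0, 0, 0, 0, -0.6, 0, 0, 0, 0, 0, -0.03, -0.6, 0, 0, 0, 0, 0, -0.08, -0.6, 0, 0, 0, 0, 0, -0.12, -0.6, 0, 0, 0, 0, 0, -0.16, -0.6, 0, 0, 0, 0, 0, -0.2, -0.6, 0, 0, 0, 0.02, 0.06, -0.26, -0.6, 0, 0, 0, 0.02, 0.1, -0.26, -0.6]}}

```text
time: 40.8
position: [0.4293, 0.1812, 0.305]
eef_rot: [-0.546, 3.09, -0.001]
force: [0.9, 0.9, -0.9]
grip_width: 0.0684
```

```bash
python3 -c "
from h import *
s=st();cam('wrist','w27');cam('top','t27');cam('side','s27')"
```

```text
t 40.8 p [0.4293 0.1812 0.305 ] psi -2.791752759669065 z [ 0.0042 -0.     -1.    ] q [ 0.4004  0.1375 -0.1615  1.2679 -0.0017  0.0505] F [ 0.9014  0.9499 -0.911 ] w 0.0683961727999435
```

View pics/w27.png

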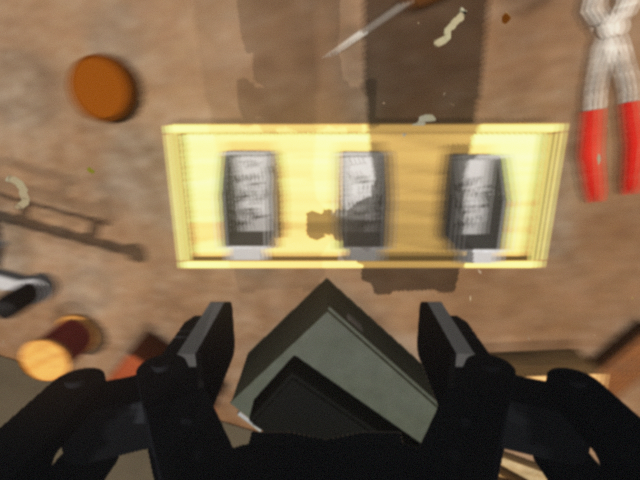

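View pics/s27.png

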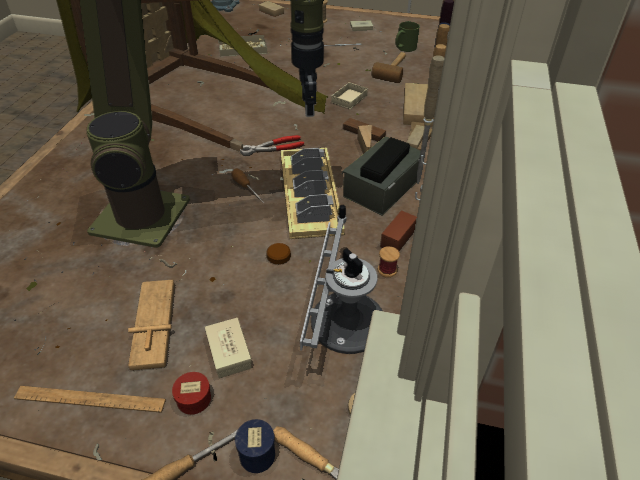

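View pics/t27.png

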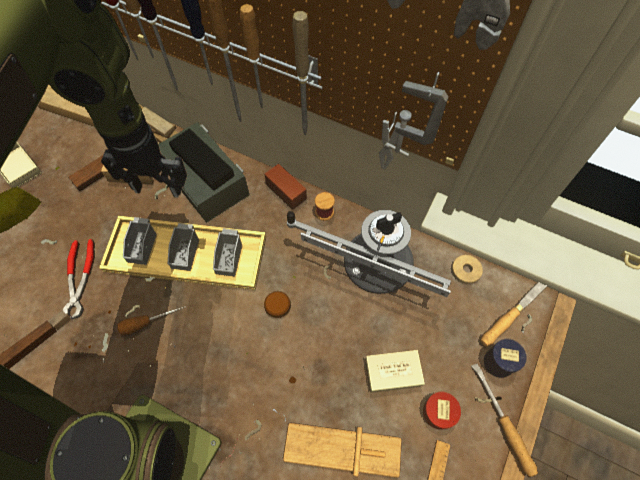

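```bash
python3 -c "
from h import *
inc((.6235,-.2195,.335),Rd(3.35))"
```

```text
inc [-0.05  0.15  8.61] [-0.0416 -0.4458 -0.0311] rows rot 1.0 lin 9.0
```

>>> {"api": "arm_command", "payload": {"increments": [0, 0, 0, -0.003, -0.03, -0.02, -0.6, 0, 0, 2, -0.007, -0.075, -0.031, -0.6, 0, 0, 4, -0.011, -0.12, -0.031, -0.6, 0, 0, 6, -0.015, -0.165, -0.031, -0.6, 0, 0, 8.6, -0.02, -0.21, -0.031, -0.6, 0, 0, 8.6, -0.024, -0.255, -0.031, -0.6, 0, 0, 8.6, -0.028, -0.3, -0.031, -0.6, 0, 0, 8.6, -0.032, -0.345, -0.031, -0.6, 0, 0, 8.6, -0.036, -0.39, -0.031, -0.6, 0, 0, 8.6, -0.04, -0.43, -0.031, -0.6, 0, 0, 8.6, -0.0416, -0.446, -0.031, -0.6, 0, 0, 8.6, -0.0416, -0.446, -0.031, -0.6]}}

```text
time: 42.15
position: [0.6236, -0.2236, 0.3319]
eef_rot: [0.32, -3.125, -0.0]
force: [0.1, 0.9, -0.2]
grip_width: 0.0683
```

```bash
python3 -c "
from h import *
st();cam('wrist');c=cam('wrist','w28');crop(c,240,120,170,150,4.6,'w28z')"
```

```text
t 42.15 p [ 0.6236 -0.2236  0.3319] psi -2.937512088135131 z [-0.0005  0.     -1.    ] q [-0.3443  0.5036  0.4407  1.5083 -0.0001 -0.5483] F [ 0.1476  0.9267 -0.1701] w 0.06834054145577917
```

View pics/w28z.png

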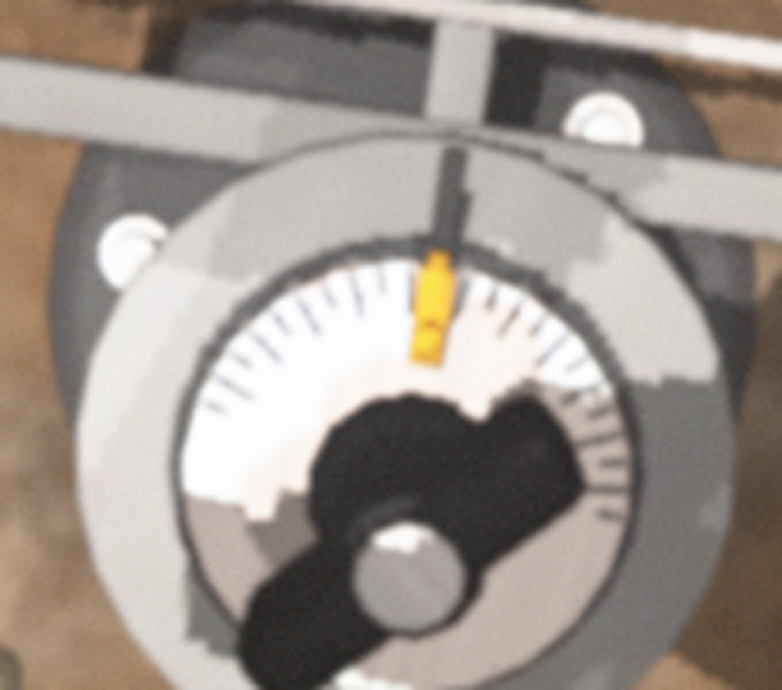

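```bash
python3 -c "
from h import *
c=cam('top');crop(c,90,190,190,110,4,'t29');print(r.finish_job())"
```

```text
the job is handed in; nothing more can be done
None
```

View pics/t29.png

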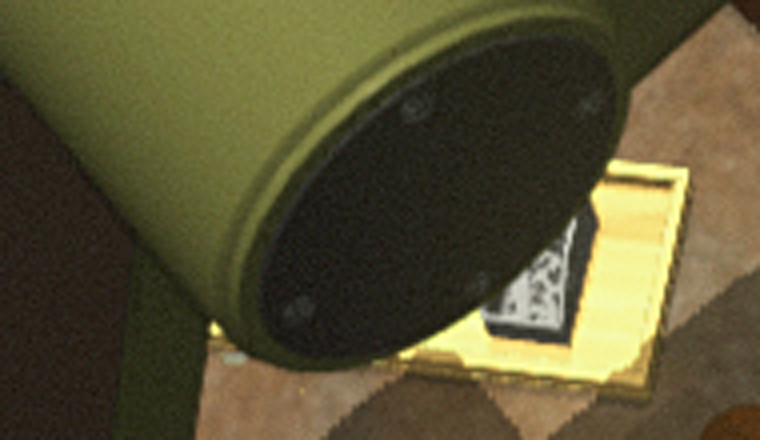

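The job is handed in at about 42 s. Three bins were present (slots 1 to 3), and they went through the full sequence:
- **Knob and rail:** I loosened the knob about 1.15 rad with all three bins hanging. I then swung the rail about 0.5 rad clockwise by its post onto the brass index and screwed the knob back to its starting angle.
- **Bins:** I tilted each bin 18°, lifted its hook off the bar and set it down in the tray at about +110, 0 and -110 mm along its length.

What the last checks showed:
- **Pointer and knob:** The close view after the last bin was set down has the pointer on the index within about 0.02 rad, and the wing at its tight angle. My finer readings of the index direction varied by a few hundredths of a radian between views, because its height is uncertain.
- **Bins and bystanders:** The views after the last bin was released show all three standing upright on the tray floor. The box, spool and beeswax look unmoved in those views, but I did not measure them against their starting positions.
- **Robot:** It stood clear above the hub when I handed in.
- **Not confirmed:** The picture taken just before hand-in has the arm hiding most of the tray. It shows one bin standing, so it does not confirm the other two at that moment.

I did not see the tray get knocked or the grip slacken during the run.

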